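Build up the keyed stacking tins

TASK

Put the stacking storage tin back together: the open tier tin that stands on end among the things at the left goes flat on the base tin, mouth up, with its notched end over the base tin's key so that it sits fully down, and then the lid goes on the tier in the same way, its notch over the tier's key, fully home and level. Leave the base tin where it stands, and do not knock over or shove the pepper mill, the tumbler or the coffee cup.

Things in the scene. Friction and masses are not known exactly. Their poses are not given: they have to be found in the camera images.
- base_tin: Lowest tin of the set: bare metal, open, upright on the counter at the right, 0.6 kg. Outline 140 x 62 mm, rounded corners, 4 mm walls (mouth 132 x 54), rim 66 mm up. Tapered foot 6 mm high, 122 x 42 mm at the ground, 129 x 49 at the shoulder, as on the tier and lid. Origin: centre of the underside; x along the length to the key end, z up.
- base_key (a point): Point (68, 0, 66) mm in the base tin's frame: foot of its key, at rim height. The key is a half-round tab in the middle of the +x end's rim, 14 mm wide, 4 mm thick, standing 9 mm above the rim.
- tier_tin: Middle tin: same outline, walls and foot, 56 mm high from foot to rim, 0.32 kg, open. At the start it stands on end at the left, beside or between mill and tumbler: x up, mouth (z) to the left, underside to the right, 62 mm across front to back, origin 70 mm up. Origin: centre of the underside; x along the 140 mm to the key and notch end, y across the 62 mm, z out of the mouth.
- tier_notch (a point): Point (68, 0, 6) mm in the tier's frame: middle of the notch, at shoulder height; comes to lie on base_key. Notch: 17 mm wide, 11 mm high, in the bottom edge of the +x end wall. Right way round the foot drops into the rim below with 1.5 (length) to 2.5 mm (width) of play each way and the shoulder rests on the rim; wrong way round it rides 9 mm high on the key.
- tier_key (a point): Point (68, 0, 56) mm in the tier's frame: foot of the tier's own key, at rim height, straight above its notch; a tab like the base tin's.
- tin_lid: Lid of the set, lying flat on the counter at the right, 0.22 kg: plate 140 x 62 mm, 8 mm thick, on the same 6 mm foot (top of plate 14 mm up), with a bar handle along x over its middle. Seats on the tier just as the tier seats on the base. Origin: centre of the underside; x along the length to the slotted end, z up.
- lid_notch (a point): Point (68, 0, 6) mm in the lid's frame: middle of its slot, at shoulder height; comes to lie on tier_key. The slot, 17 mm wide and 9.5 mm deep, goes right through the plate's +x end.
- lid_handle (a point): Centre of the lid's dark wood bar handle, (0, 0, 41) mm in the lid's frame: 88 mm along x, 14 mm wide, 14 mm high (34 to 48 mm up), on two 8 mm posts at x = +-30 mm, 20 mm free under the bar. Pinch it across its 14 mm.
- pepper_mill: Dark wood pepper mill, 58 mm across, 170 mm high, standing loose at the left; a bystander. Origin: centre of its foot, z up.
- tumbler: Teal glass tumbler, 68 mm across, 84 mm high, standing loose at the left; a bystander. Origin: centre of its foot, z up.
- coffee_cup: Small white coffee cup with a green band, 63 mm across, 51 mm high, loose, at the back behind the free middle of the counter; a bystander. Origin: on its underside near the centre, z up. Round it, in base axes: the counter's front edge is at x = 0.407; a post of the shelf stands at x > 0.565, y 0 to 0.073, books at x > 0.62, y -0.24 to 0.015; shelf boards overhead at x > 0.608, z 0.32.
Things that resemble listed ones, but are neither listed nor needed, are in the scene too. What is shaped like the tier_tin but red is not meant.

How it is judged (in metres and radians):
On the way:
1. the tier sits fully down and level on the base tin, its notch over the base tin's key (distance between tier_notch and base_key below 0.006 m and z of tier_notch in the frame of base_tin below 0.0685 m and angle between the x axis of tier_tin and the x axis of base_tin, either way round below 0.07 rad and angle between tier_tin's own z axis and vertical below 0.03 rad), for 0.2 s.
At the end, for the whole second after the job is handed in: Tier on base and lid on tier, each notch within 6 mm of the key point below it and no more than 2.5 mm above the rim, long sides parallel within 4 degrees, base, tier and lid level within 1.7 degrees, all at rest; the base tin within 30 mm of where it stood (all of step 1 and distance between lid_notch and tier_key below 0.006 m and z of lid_notch in the frame of tier_tin below 0.0585 m and angle between the x axis of tin_lid and the x axis of tier_tin, either way round below 0.07 rad and angle between each of tin_lid, base_tin's own z axis and vertical below 0.03 rad and linear speed of each of base_tin, tier_tin, tin_lid below 0.01 m/s); the robot touches nothing.
It fails at once if the base tin is pushed more than 30 mm from where it stood (distance of base_tin from where it was at the start of the episode above 0.03 m).
It fails at once if the pepper mill is shoved more than 30 mm or tipped (distance of pepper_mill from where it was at the start of the episode above 0.03 m or angle between pepper_mill's own z axis and vertical above 0.35 rad).
It fails at once if the tumbler is shoved more than 30 mm or tipped (distance of tumbler from where it was at the start of the episode above 0.03 m or angle between tumbler's own z axis and vertical above 0.35 rad).
It fails at once if the coffee cup is shoved more than 30 mm or tipped (distance of coffee_cup from where it was at the start of the episode above 0.03 m or angle between coffee_cup's own z axis and vertical above 0.35 rad).
It also fails if it takes over 72 s, if anything falls off the work surface, if the arm or the gripper's body presses on something with over 40 N, if the wrist force passes 120 N, or if a joint passes its speed limit or range.

ROBOT

A 6-joint arm with a two-finger parallel gripper is mounted at the origin on a cart in front of the work surface, level with it; the furniture and walls round the work are solid. World frame = base frame: x ahead of the robot, y to its left, z up, the work surface at z = 0. Lengths are in mm, angles in rad, forces in N, time in s.
With the tool pointing down it reaches from about 350 to 875 mm from the base axis. Payload 4.2 kg.
Tool frame: the origin (TCP) lies at the very end of the fingers, on their centre line; the grasp point (between the pads) lies arm.grip_depth behind it (arm.grip_depth is the distance from the TCP to the grasp point, in mm); x points along the fingers, y is the direction in which the jaws open and shut, and the axes are right-handed (so a half turn about x gives the same grasp; the last joint's range is limited). The gripper opens to 85 mm and grips with 20 to 120 N. Pads are 22 mm wide; open, the fingers measure 114 mm over their backs; the gripper's body (76 mm by 85 mm) begins 54 mm behind the grasp point. The pads swing forward as they close: fully open they stand 13 mm farther back than shut.
Start: joints at [1.421, 0.385, 0.008, 0, -1.194, -0.259], TCP at [248.409, 573.491, 231.312] pointing down, gripper open.
Joint ranges: [-3.14, 3.14], [-1.21, 2.06], [-1.07, 1.41], [-3.16, 2.05], [-2.99, -0.16], [-3.1, 3.1]. Speed limits (rad/s): [2.79, 2.79, 3.14, 3.14, 3.14, 3.14].

INTERFACE

Orientations are given as a unit quaternion [x, y, z, w].
In Python, from bench import arm, get_image, models gives the robot as it stands.
- The arm moves only by the tool arm_command, never from a script. Its argument "rows" is a list of rows, each an object of numbers: "dx", "dy", "dz": the shift along the tool's x, y, z in m; "wx", "wy", "wz": the turn, a rotation vector about the tool's x, y, z in degrees; "gripper": the closure, from -1 (fully open) to 1 (shut). A call has exactly 8 rows; each row is the pose to reach, as a shift and turn from the pose measured when the call began, along the tool's axes at that moment; what a row does not reach only later rows make up. A row lasts 1/10 s, in which the tool goes at most 50 mm and 8.59 degrees, less where a joint would pass 70% of its speed; a pose out of reach is approached as far as the arm can. A call with a gripper value outside its range is refused whole. The fingers move at their own pace and stop on an object; the grip force is fixed at half the most. Time passes only in rows, so rows that repeat a pose let the fingers close, or fill a call up. It gives the time, the measured TCP pose, the force and the opening at its end, in the units of the state.
- arm.read_state(): the state, without advancing time (a new reading comes with each control period).
- get_image(name): name is "side" or "top"; returns a dict with "img" (420x560x3 uint8, red, green, blue), "K" (3x3 intrinsics, pixels), "rvec" (rotation vector, rad) and "tvec" (3), from world to camera coordinates, as OpenCV has them. Camera axes: x right, y down, z forward; pixel columns grow to the right and rows downward; lengths in mm; the calibration is good to about 2 mm. A picture is of the moment at which its call begins. There is no depth.
- arm.job_done(): hands the job in, once; it reports no verdict.
Trained networks look in the newest picture that a camera, given by its name, has taken for a name from the list of things; names that differ only in an ending like _2 or _b are one class to them, and where a whole thing is asked for, a point or a joint stands for the part that bears it (a point fixed in the world has none). Each returns a list of dicts, best first, with "conf" (0 to 1); they miss things now and then, are a little off and sometimes report something else, mostly with a low value. They report only what shows in the picture. A call takes as long as a camera call. They do not tell look-alikes from the thing itself.
- models.cut_out(camera, query): "mask" (420x560 bool, what is visible of it) and "extent" ([left, top, right, bottom] in pixels, round what is visible of it).
The state is a dict: "clock": time; "joints": joint angles; "joint_vel": joint speeds; "joint_efforts": joint torques, N m; "position": TCP position; "ee_rot": TCP orientation; "contact_force": force on the tool from outside, world axes, zero at the start; "wrist_torque": the same for the moment, N m; "gripper_width": finger opening in mm.
Only numpy, scipy, OpenCV 4.12 (cv2) and the standard library are available. Lean on these libraries where they do the work, as an engineer would, in place of code of your own. Each camera call takes 0.05 s, during which the arm holds its last target.

## Working session

There is one attempt and no reset: what is moved stays moved. The work goes in short steps, Python scripts to look and compute and a tool call to move; the robot and the scene stay as the last step left them, time stands still between calls to the robot, and variables do not carry over. Pictures are saved under pics/ and viewed, and the job is handed in when it is done.

Besides the shell and the picture viewer there is one more tool, called by a JSON object that holds its "api" and its "payload". arm_command: Moves the arm, as the interface text tells. Its arguments: {"type":"object","properties":{"rows":{"type":"array"}},"required":["rows"]}

```bash
ls; mkdir -p pics; python3 - <<'E'
from bench import arm,get_image,models
import cv2,json
s=arm.read_state();print(s, arm.grip_depth)
for n in ("side","top"):
    d=get_image(n);cv2.imwrite(f"pics/{n}0.png",d["img"][:,:,::-1]);print(n,d["K"],d["rvec"],d["tvec"])
    for q in ("base_tin","tier_tin","tin_lid","lid_handle","pepper_mill","tumbler","coffee_cup"):
        for r in models.cut_out(n,q): print(n,q,r["conf"],r["extent"])
E
```

```text
pics
{'clock': 0.0, 'joints': array([ 1.42055795e+00,  3.85586629e-01,  6.59457386e-03, -4.98885229e-04,
       -1.19401471e+00, -2.58582811e-01]), 'joint_vel': array([-6.51020473e-04,  6.46773293e-04,  6.80053767e-04, -1.39941933e-04,
       -6.20453283e-05,  8.01336819e-05]), 'joint_efforts': array([-3.10170662e-04, -3.92297244e+01,  1.88399220e+01,  4.18604851e+00,
       -4.63473931e-03,  7.07618412e-06]), 'position': array([248.21263866, 572.94419516, 230.19123235]), 'ee_rot': array([-0.69225035,  0.14438852,  0.69249311,  0.14281004]), 'contact_force': array([-0.70037454,  0.47659183,  0.60074421]), 'wrist_torque': array([0.00590542, 0.00588391, 0.04134122]), 'gripper_width': 85.22667396787183} 18.700000000000003
side [[432.23990156   0.         286.78751249]
 [  0.         432.23990156 202.61079361]
 [  0.           0.           1.        ]] [ 0.37046233 -2.61167806  1.40969976] [ 544.48624174  153.18863017 1447.18292086]
side base_tin 0.96 [306.4, 165.0, 342.2, 193.2]
side base_tin 0.48 [278.7, 226.0, 299.9, 269.2]
side tier_tin 0.89 [261.3, 282.5, 290.5, 333.8]
side tier_tin
[... 420 characters left out ...]
, 246.7]
top [[512.42912715   0.         277.63989809]
 [  0.         512.42912715 207.18192417]
 [  0.           0.           1.        ]] [ 2.18350325 -2.14309955  0.13332631] [  30.77996175  541.09912456 1887.72655196]
top base_tin 0.88 [354.9, 199.1, 380.0, 243.9]
top tier_tin 0.92 [106.4, 200.1, 137.3, 223.8]
top tier_tin 0.63 [146.7, 214.4, 173.6, 235.7]
top tin_lid 0.77 [399.0, 201.3, 425.7, 241.1]
top lid_handle 0.59 [395.7, 199.4, 425.4, 237.0]
top lid_handle 0.43 [147.8, 216.4, 171.6, 236.3]
top pepper_mill 0.76 [210.6, 209.8, 233.3, 228.0]
top tumbler 0.59 [186.1, 211.2, 207.4, 228.8]
top coffee_cup 0.71 [239.2, 179.7, 253.3, 192.1]
top coffee_cup 0.37 [399.0, 199.8, 422.1, 238.8]
```

View pics/side0.png

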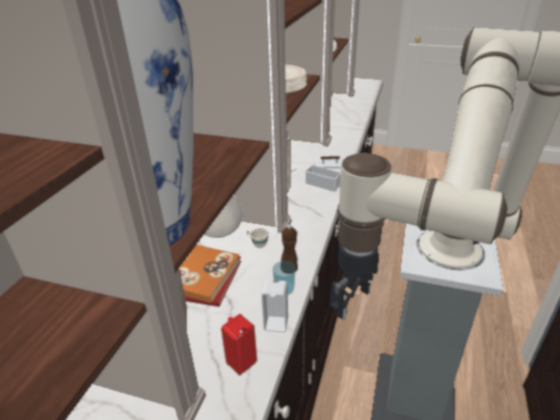

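View pics/top0.png

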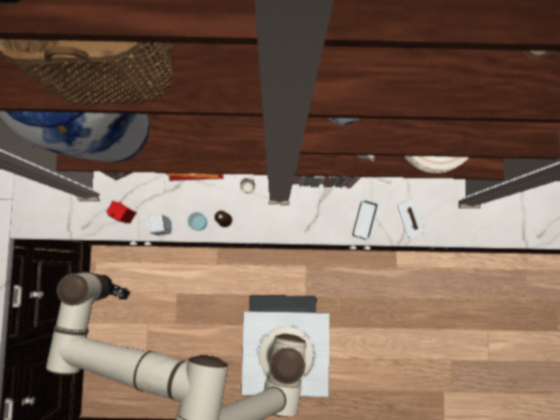

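```bash
python3 - <<'E'
import cv2
s=cv2.imread("pics/side0.png");t=cv2.imread("pics/top0.png")
cv2.imwrite("pics/s_left.png",cv2.resize(s[220:380,200:340],None,fx=5.5,fy=3.75 and 3.75*1.0,interpolation=2) if 0 else cv2.resize(s[215:380,200:345],None,fx=3.6,fy=3.6,interpolation=2))
cv2.imwrite("pics/s_right.png",cv2.resize(s[130:250,230:390],None,fx=5,fy=5,interpolation=2))
cv2.imwrite("pics/t_left.png",cv2.resize(t[170:260,95:255],None,fx=5,fy=5,interpolation=2))
cv2.imwrite("pics/t_right.png",cv2.resize(t[180:260,330:440],None,fx=7,fy=7,interpolation=2))
E
```

```text
(no output)
```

View pics/s_left.png

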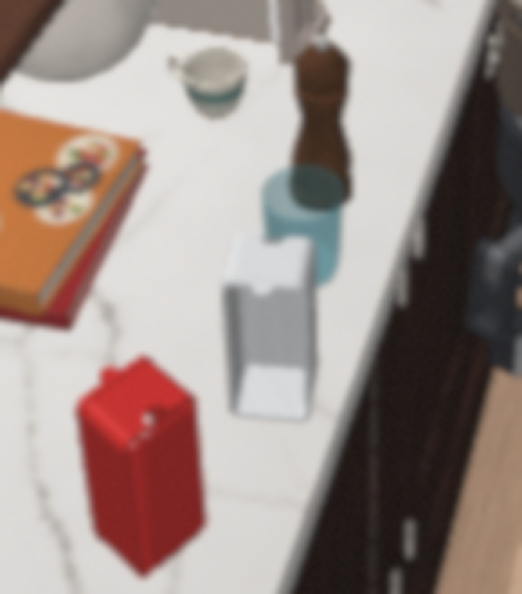

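View pics/s_right.png

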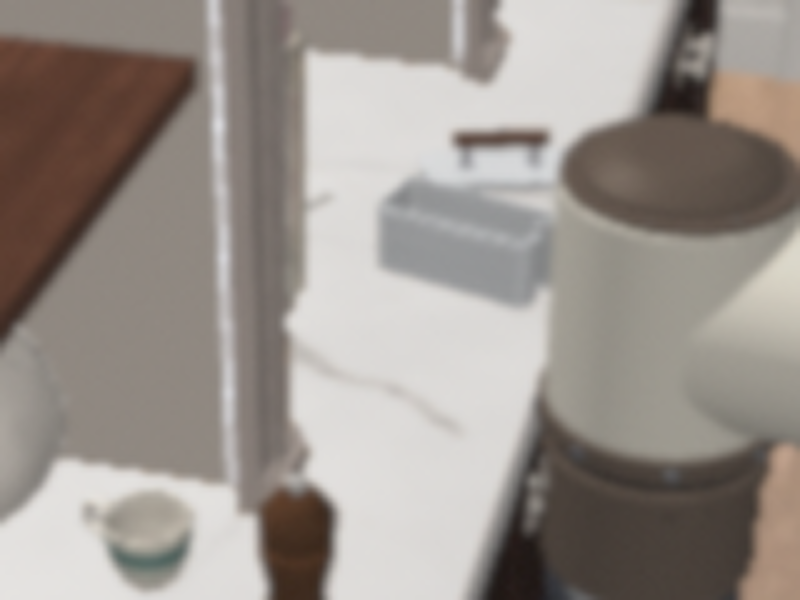

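View pics/t_left.png

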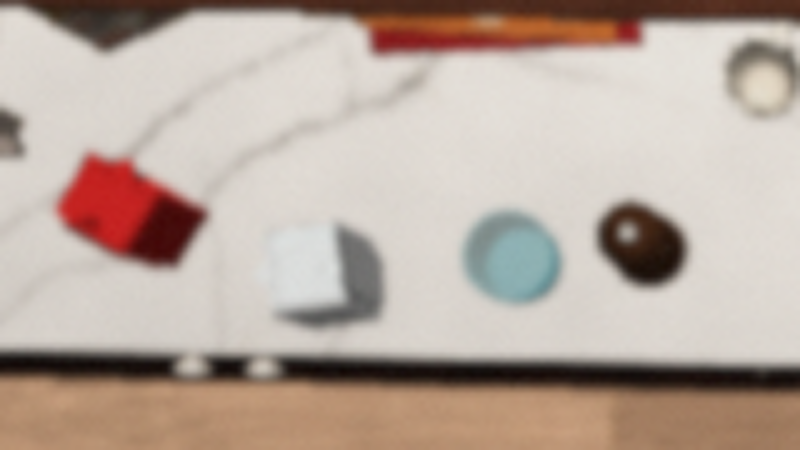

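View pics/t_right.png

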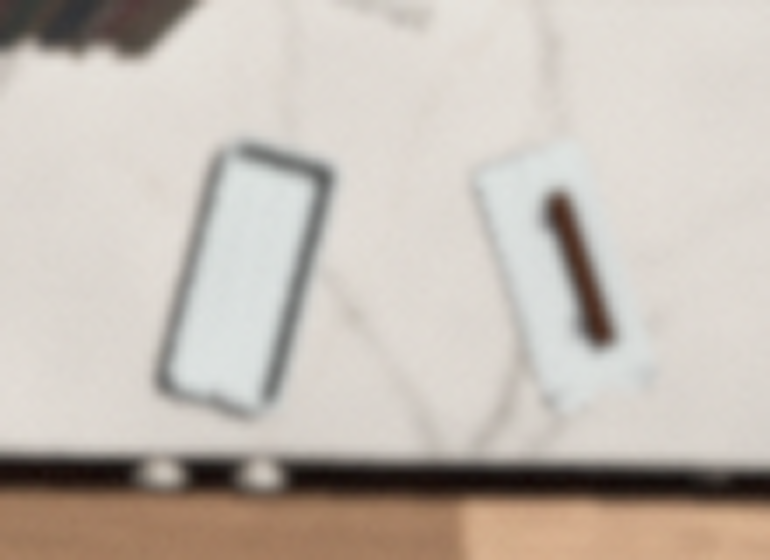

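The tier is the bare metal one standing on end at side (275,305) and top (159,225). The red look-alike is at side (239,343) and top (121,212), and is not meant. The base is at top (367,221) and the lid at top (412,221). Next I fit the poses.

```bash
cat > h.py <<'E'
import numpy as np,cv2
from scipy.optimize import minimize
from scipy.spatial.transform import Rotation as Ro
def rr(L,W,r=8,n=5):
    p=[]
    for sx,sy,a0 in((1,1,0),(-1,1,90),(-1,-1,180),(1,-1,270)):
        for a in np.radians(np.linspace(a0,a0+90,n)): p.append((sx*(L/2-r)+r*np.cos(a),sy*(W/2-r)+r*np.sin(a)))
    return np.array(p)
def solid(h,key=True):
    P=[]
    for L,W,z in((122,42,0),(129,49,6),(140,62,6),(140,62,h)):
        q=rr(L,W);P.append(np.c_[q,np.full(len(q),z)])
    out=[np.vstack(P)]
    if key: out.append(np.array([[x,7*np.cos(a),h+9*np.sin(a)] for x in(66,70) for a in np.linspace(0,np.pi,9)]))
    return out
def bar():
    out=[np.array([[x,y,z] for x in(-44,44) for y in(-7,7) for z in(34,48)])]
    for c in(-30,30): out.append(np.array([[c+x,y,z] for x in(-4,4) for y in(-4,4) for z in(14,34)]))
    return out
def proj(d,P):
    return cv2.projectPoints(np.asarray(P,float).reshape(-1,3),np.asarray(d["rvec"],float),np.asarray(d["tvec"],float),d["K"],None)[0].reshape(-1,2)
S=6
def render(d,parts,T):
    R,t=T;m=np.zeros((420*S,560*S),np.uint8)
    for p in parts:
        uv=(proj(d,p@R.T+t)+.5)*S-.5
        h=cv2.convexHull(uv.astype(np.float32)).reshape(-1,2)
        cv2.fillConvexPoly(m,np.round(h*16).astype(np.int32),1,shift=4)
    return m
def soft(m): return cv2.resize(m.astype(np.float32),(560,420),interpolation=cv2.INTER_AREA)
def ray(d,uv,z):
    R=cv2.Rodrigues(np.asarray(d["rvec"]))[0];c=-R.T@np.asarray(d["tvec"]).ravel()
    v=R.T@np.linalg.inv(d["K"])@np.array([uv[0],uv[1],1.]);return c+v*(z-c[2])/v[2]
def overlay(d,parts_T,fn,crop,f):
    x0,y0,x1,y1=crop
    im=cv2.resize(np.ascontiguousarray(d["img"][y0:y1,x0:x1,::-1]),None,fx=f,fy=f,interpolation=2)
    for k,(parts,(R,t)) in enumerate(parts_T):
        for p in parts:
            uv=(proj(d,p@R.T+t)+.5-[x0,y0])*f-.5
            hh=cv2.convexHull(uv.astype(np.float32))
            cv2.polylines(im,[np.round(hh).astype(np.int32)],True,[(0,0,255),(0,200,0),(255,0,0)][k%3],1)
    cv2.imwrite(fn,im)
Rz=lambda a:Ro.from_euler('z',a).as_matrix()
R0=np.array([[0,1,0],[0,0,1],[1,0,0]],float) # columns: x up, y=+X, z=+Y
E
python3 - <<'E'
from h import *
from bench import arm,get_image,models
import pickle
D={n:get_image(n) for n in("side","top")}
for n in D: 
    R=cv2.Rodrigues(np.asarray(D[n]["rvec"]))[0];print(n,"cam at",-R.T@np.asarray(D[n]["tvec"]).ravel())
M={}
for n,q,c in(("top","tier_tin",(159,225)),("side","tier_tin",(275,308)),("top","base_tin",(367,221)),("top","tin_lid",(412,221)),("top","pepper_mill",(222,219)),("top","tumbler",(197,220)),("top","coffee_cup",(246,186))):
    for r in models.cut_out(n,q):
        e=r["extent"]
        if abs((e[0]+e[2])/2-c[0])<8 and abs((e[1]+e[3])/2-c[1])<10:
            M[n,q]=r["mask"];print(n,q,r["mask"].sum(),e);break
pickle.dump((D,M),open("s0.pkl","wb"))
def fit(terms,parts,mk,x0):
    def c(x):
        s=0
        for n,q in terms:
            a=soft(render(D[n],parts,mk(x)));m=M[n,q].astype(np.float32)
            s+=1-np.minimum(a,m).sum()/np.maximum(a,m).sum()
        return s
    b=minimize(c,x0,method="Nelder-Mead",options=dict(initial_simplex=[x0]+[np.array(x0)+v for v in np.diag([15,15,.2])],xatol=.05,fatol=1e-5))
    print(terms,b.x,b.fun);return b.x
mt=lambda x:(Rz(x[2])@R0,np.array([x[0],x[1],70.]))
mf=lambda x:(Rz(x[2]),np.array([x[0],x[1],0.]))
g=ray(D["top"],(159,225),70);print(g)
a=[k for k in M if k[1]=="tier_tin"]
xt=fit(a,solid(56),mt,[g[0],g[1],0.])
for k in a: fit([k],solid(56),mt,[g[0],g[1],0.])
g=ray(D["top"],(367,221),60)
xb=fit([("top","base_tin")],solid(66),mf,[g[0],g[1],np.pi-.24])
g=ray(D["top"],(412,221),14)
xl=fit([("top","tin_lid")],solid(14,False)+bar(),mf,[g[0],g[1],np.pi+.35])
for q,h in(("pepper_mill",85),("tumbler",42),("coffee_cup",25)):
    v,u=np.nonzero(M["top",q]);print(q,ray(D["top"],(u.mean(),v.mean()),h))
print(get_image and xt,xb,xl)
L=[(solid(56),mt(xt)),(solid(66),mf(xb)),(solid(14,False)+bar(),mf(xl))]
overlay(D["top"],L,"pics/o_tl.png",(130,190,240,250),7)
overlay(D["top"],L,"pics/o_tr.png",(340,185,440,260),8)
overlay(D["side"],L,"pics/o_sl.png",(240,260,320,350),6)
overlay(D["side"],L,"pics/o_sr.png",(290,140,350,210),8)
E
```

```text
side cam at [ 186.05516501 1232.3918131   927.82774524]
top cam at [ 315.1961849    49.39924596 1937.90048329]
top tier_tin 406 [145.1, 214.2, 169.4, 235.0]
side tier_tin 1272 [259.8, 279.6, 288.2, 333.9]
top base_tin 723 [353.1, 202.2, 381.9, 244.6]
top tin_lid 616 [398.1, 197.7, 423.4, 239.3]
top pepper_mill 228 [211.6, 209.8, 232.5, 229.4]
top tumbler 284 [186.5, 214.4, 205.7, 230.9]
top coffee_cup 214 [238.5, 178.1, 252.3, 193.8]
[462.1745009  472.81497904  70.        ]
[('top', 'tier_tin'), ('side', 'tier_tin')] [4.65379516e+02 4.39641418e+02 1.64355318e-01] 0.16558724641799927
[('top', 'tier_tin')] [4.64250877e+02 4.41702223e+02 1.32132909e-01] 0.10670852661132812
[('side', 'tier_tin')] [4.66557347e+02 4.36928888e+02 1.67802776e-01] 0.03523987531661987
[('top', 'base_tin')] [ 498.84506232 -284.69088781    2.88562626] 0.04711329936981201
[('top', 'tin_lid')] [ 508.17752319 -460.81931869    3.45772215] 0.05696451663970947
pepper_mill [487.7410877 240.1896464  85.       ]
tumbler [480.43133426 339.12417544  42.        ]
coffee_cup [626.07924787 156.22186867  25.        ]
[4.65379516e+02 4.39641418e+02 1.64355318e-01] [ 498.84506232 -284.69088781    2.88562626] [ 508.17752319 -460.81931869    3.45772215]
```

View pics/o_tl.png

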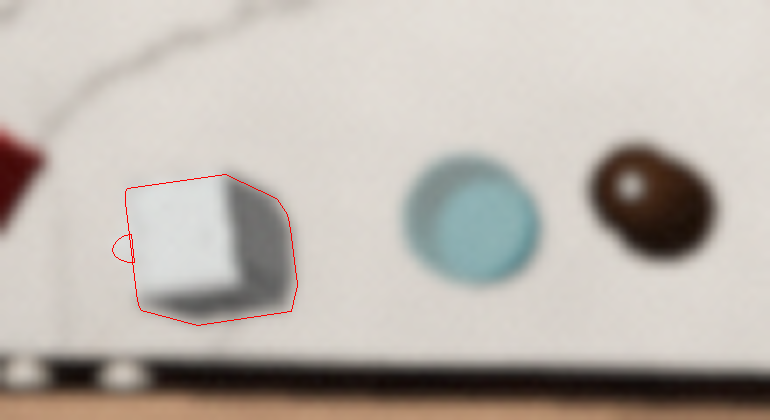

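View pics/o_tr.png

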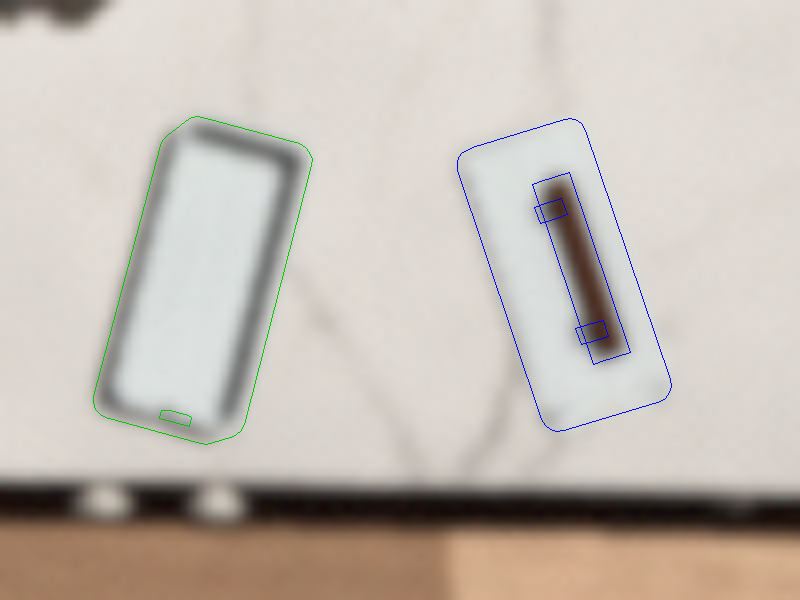

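View pics/o_sl.png

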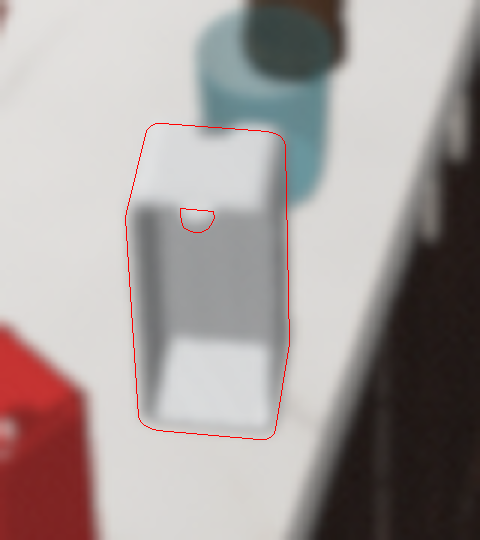

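View pics/o_sr.png

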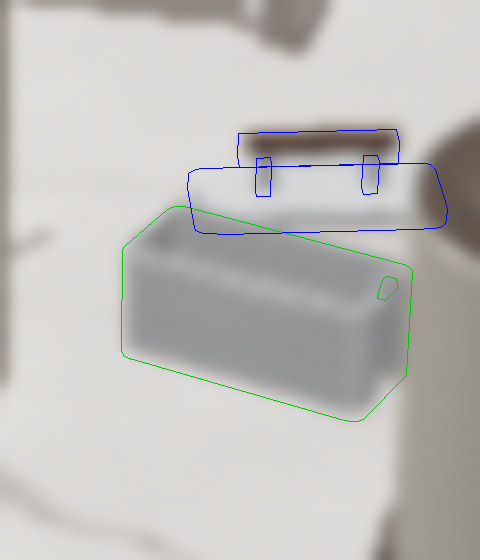

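```bash
cat >> h.py <<'E'
import json,os
def toolR(phi,sg,Rt):
    s,c=np.sin(phi),np.cos(phi)
    return Rt@np.array([[-s,0,sg*c],[0,sg,0],[-c,0,-sg*s]])
GD=18.7
TIER=(Rz(.164)@R0,np.array([465.4,439.6,70.]))
def log():
    from bench import arm
    s=arm.read_state()
    with open("log.jsonl","a") as f: f.write(json.dumps({k:np.asarray(s[k]).tolist() for k in s})+"\n")
    print("t",round(float(s["clock"]),2),"p",np.round(s["position"],1),"j",np.round(s["joints"],3),"F",np.round(s["contact_force"],1),"w",round(float(s["gripper_width"]),1))
    return s
def rel(s,R,p):
    Rc=Ro.from_quat(s["ee_rot"]).as_matrix()
    d=Rc.T@(np.asarray(p)-s["position"])/1000
    w=np.degrees(Ro.from_matrix(Rc.T@R).as_rotvec())
    print("  d",np.round(d,4),"w",np.round(w,2),"|d|",round(np.linalg.norm(d),3),"|w|",round(np.linalg.norm(w),1))
    return d,w
E
python3 - <<'E'
from h import *
s=log();Rc=Ro.from_quat(s["ee_rot"]).as_matrix();print(Rc.round(3))
for ph in(60,75,90):
  for sg in(1,-1):
    R=toolR(np.radians(ph),sg,TIER[0]);g=TIER[0]@[35,0,38]+TIER[1]
    print(ph,sg,g);rel(s,R,g+R[:,0]*(GD-80))
import pickle;D,M=pickle.load(open("s0.pkl","rb"));
print(ray(D["top"],(121,212),140),ray(D["top"],(135,218),0))
E
```

```text
t 1.25 p [248.4 573.5 231.3] j [ 1.421  0.385  0.008  0.    -1.194 -0.259] F [-0.3 -0.1  0.7] w 85.5
[[ 0.    -0.398 -0.918]
 [ 0.    -0.918  0.398]
 [-1.    -0.     0.   ]]
60 1 [459.19589843 477.09012035 105.        ]
  d [ 0.0733 -0.0211 -0.2151] w [-119.5   -17.45   32.02] |d| 0.228 |w| 124.9
60 -1 [459.19589843 477.09012035 105.        ]
  d [ 0.0733 -0.0211 -0.2151] w [55.82 27.45 14.96] |d| 0.228 |w| 64.0
75 1 [459.19589843 477.09012035 105.        ]
  d [ 0.0671 -0.0087 -0.2231] w [-121.99   -8.76   16.06] |d| 0.233 |w| 123.4
75 -1 [459.19589843 477.09012035 105.        ]
  d [ 0.0671 -0.0087 -0.2231] w [56.84 13.73  7.49] |d| 0.233 |w| 59.0
90 1 [459.19589843 477.09012035 105.        ]
  d [ 0.065   0.0047 -0.2317] w [-122.82   -0.      0.  ] |d| 0.241 |w| 122.8
90 -1 [459.19589843 477.09012035 105.        ]
  d [ 0.065   0.0047 -0.2317] w [57.18  0.    0.  ] |d| 0.241 |w| 57.2
[500.03296632 592.63809745 140.        ] [492.56967989 580.73601948   0.        ]
```

{"api": "arm_command", "payload": {"rows": [{"dx":0.005,"dy":-0.003,"dz":-0.027,"wx":7,"wy":3.4,"wz":1.9,"gripper":-1},{"dx":0.01,"dy":-0.005,"dz":-0.054,"wx":14,"wy":6.9,"wz":3.7,"gripper":-1},{"dx":0.015,"dy":-0.008,"dz":-0.081,"wx":21,"wy":10.3,"wz":5.6,"gripper":-1},{"dx":0.02,"dy":-0.01,"dz":-0.108,"wx":28,"wy":13.7,"wz":7.5,"gripper":-1},{"dx":0.025,"dy":-0.013,"dz":-0.135,"wx":35,"wy":17.1,"wz":9.3,"gripper":-1},{"dx":0.03,"dy":-0.015,"dz":-0.162,"wx":42,"wy":20.6,"wz":11.2,"gripper":-1},{"dx":0.035,"dy":-0.018,"dz":-0.189,"wx":49,"wy":24,"wz":13,"gripper":-1},{"dx":0.04,"dy":-0.021,"dz":-0.215,"wx":55.8,"wy":27.4,"wz":15,"gripper":-1}]}}

```text
clock: 2.05
position: [454.8, 507.1, 191.3]
ee_rot: [0.66, -0.562, -0.38, -0.324]
contact_force: [0.9, 0.5, -0.5]
gripper_width: 85.7
```

```bash
python3 - <<'E'
from h import *
s=log()
for ph in(60,):
    R=toolR(np.radians(ph),-1,TIER[0]);g=TIER[0]@[35,0,38]+TIER[1]
    rel(s,R,g+R[:,0]*(GD-80)); rel(s,R,g+R[:,0]*(GD))
E
```

```text
t 2.05 p [454.8 507.1 191.3] j [ 1.187  0.71   0.275  0.263 -1.595 -1.083] F [ 0.9  0.5 -0.5] w 85.7
  d [0.0286 0.0006 0.0169] w [-0.22 -0.11 -0.08] |d| 0.033 |w| 0.3
  d [0.1086 0.0005 0.0171] w [-0.22 -0.11 -0.08] |d| 0.11 |w| 0.3
```

```bash
cat >> h.py <<'E'
def Rax(ax,a): return Ro.from_euler(ax,a).as_matrix()
def chain(j):
    A=Rax('z',j[0]);B=A@Rax('y',j[1]);C=B@Rax('y',-j[2]);Dm=C@Rax('x',j[3]);E=Dm@Rax('y',-j[4]);F=E@Rax('x',j[5])
    return A,B,C,Dm,E,F
def fitkin():
    L=[json.loads(l) for l in open("log.jsonl")]
    A_=[];b=[]
    for s in L:
        A,B,C,Dm,E,F=chain(s["joints"])
        M=np.zeros((3,6));M[:,0]=A[:,0];M[:,1]=A[:,2];M[:,2]=B[:,2];M[:,3]=C[:,2];M[:,4]=C[:,0];M[:,5]=F[:,0]
        A_.append(M);b.append(s["position"])
    A_=np.vstack(A_);b=np.hstack(b);x,_,rk,sv=np.linalg.lstsq(A_,b,rcond=1e-4)
    return x,rk,(A_@x-b).reshape(-1,3)
E
python3 - <<'E'
from h import *
for l in open("log.jsonl"):
    s=json.loads(l);F=chain(s["joints"])[-1];Rc=Ro.from_quat(s["ee_rot"]).as_matrix()
    print((F.T@Rc).round(3))
x,rk,r=fitkin();print(x,rk,r.round(2))
E
```

```text
[[ 1.     0.     0.   ]
 [-0.     0.494  0.869]
 [-0.    -0.869  0.494]]
[[ 0.865  0.445  0.233]
 [-0.233  0.766 -0.6  ]
 [-0.445  0.464  0.766]]
[ -765.46899928  1083.29917692 -1082.73090509   -33.94491323
  1923.3776647   -890.84531691] 5 [[-158.     23.91   -0.  ]
 [   0.     -0.      0.  ]]
```

```bash
python3 - <<'E'
import re
t=open("h.py").read()
t=t.replace("Dm=C@Rax('x',j[3])","Dm=C@Rax('x',S4*j[3])").replace("F=E@Rax('x',j[5])","F=E@Rax('x',-j[5])@Rax('x',-np.pi/2)").replace("def chain(j):","S4=-1\ndef chain(j):")
open("h.py","w").write(t)
E
python3 - <<'E'
import h
from h import *
for h.S4 in(-1,1):
  for l in open("log.jsonl"):
    s=json.loads(l);F=chain(s["joints"])[-1];Rc=Ro.from_quat(s["ee_rot"]).as_matrix()
    print(h.S4,np.degrees(Ro.from_matrix(F.T@Rc).as_rotvec()).round(2))
  x,rk,r=fitkin();print(x,rk,r.round(2))
E
```

```text
-1 [-0. -0. -0.]
-1 [-0. -0. -0.]
[ 1243.18467294  -916.61103017  1336.95996101   323.78101212
 -1354.84566367   890.84531691] 5 [[-158.     23.91    0.  ]
 [   0.     -0.      0.  ]]
1 [-0.  0. -0.]
1 [  0.73  14.15 -26.63]
[ -765.46899928  1083.29917692 -1082.73090509   -33.94491323
  1923.3776647   -890.84531691] 5 [[-158.     23.91   -0.  ]
 [   0.     -0.      0.  ]]
```

```bash
cat >> h.py <<'E'
def cols(j):
    A,B,C,Dm,E,F=chain(j)
    return np.c_[A[:,0],A[:,2],B[:,2],C[:,2],C[:,0],F[:,0],C[:,1],Dm[:,1],Dm[:,2],E[:,2]]
NM=["a1","h","L1","Cz","L2","Lt","Cy","Dy","Dz","Ez"]
def fitk(sel):
    L=[json.loads(l) for l in open("log.jsonl")]
    A=np.vstack([cols(s["joints"])[:,sel] for s in L]);b=np.hstack([s["position"] for s in L])
    x,_,rk,sv=np.linalg.lstsq(A,b,rcond=1e-6)
    return x,rk,(A@x-b).reshape(-1,3),sv
E
python3 - <<'E'
from h import *
for sel in([1,2,4,5,6],[1,2,4,5,7],[1,2,4,5,6,7],[0,1,2,4,5,7]):
    x,rk,r,sv=fitk(sel);print([NM[i] for i in sel],x.round(1),rk,r[1:].round(1).tolist(),sv[-1])
E
```

```text
['h', 'L1', 'L2', 'Lt', 'Cy'] [ 213.1  475.3  466.   234.1 -165.3] 5 [[-8.3, -5.9, -16.8]] 0.08935583617938003
['h', 'L1', 'L2', 'Lt', 'Dy'] [ 160.6  564.9  421.8  297.7 -159.8] 5 [[0.0, 0.0, -0.0]] 0.0932417767117195
['h', 'L1', 'L2', 'Lt', 'Cy', 'Dy'] [ 160.6  564.9  421.8  297.7    0.  -159.8] 6 [[0.0, 0.0, -0.0]] 0.07736158162404776
['a1', 'h', 'L1', 'L2', 'Lt', 'Dy'] [  -0.   160.6  564.9  421.8  297.7 -159.8] 6 [[0.0, 0.0, 0.0]] 0.02556725909494737
```

```bash
cat >> h.py <<'E'
H,L1,L2,LT,DY=160.6,564.9,421.8,297.7,-159.8
LIM=np.array([[-3.14,3.14],[-1.21,2.06],[-1.07,1.41],[-3.16,2.05],[-2.99,-.16],[-3.1,3.1]])
def fk(j):
    A,B,C,Dm,E,F=chain(j)
    el=np.array([0,0,H])+L1*B[:,2];w0=el+L2*C[:,0];w1=w0+DY*Dm[:,1];p=w1+LT*F[:,0]
    return p,F,(el,w0,w1)
from scipy.optimize import least_squares
def ik(R,p,seeds):
    best=[]
    for s0 in seeds:
        f=lambda q:np.r_[(fk(q)[0]-p)/100,Ro.from_matrix(R.T@fk(q)[1]).as_rotvec()]
        r=least_squares(f,np.clip(s0,LIM[:,0]+.01,LIM[:,1]-.01),bounds=(LIM[:,0],LIM[:,1]))
        if r.cost<1e-6 and not any(np.allclose(r.x,b,atol=.02) for b in best): best.append(r.x)
    return best
BASE=(Rz(2.886),np.array([498.8,-284.7,0.]))
E
python3 - <<'E'
from h import *
rng=np.random.default_rng(0)
cur=np.array(json.loads(open("log.jsonl").readlines()[-1])["joints"])
seeds=[cur]+[rng.uniform(LIM[:,0],LIM[:,1]) for _ in range(25)]
def show(R,p,sd):
    for q in ik(R,p,sd): print("   ",q.round(2),"el,w0,w1",[v.round(0).tolist() for v in fk(q)[2]])
for ph in(0,30,45,60,75,90):
    f=np.radians(ph);g=np.array([35,0,38.])
    print("phi",ph,"init");R=toolR(f,-1,TIER[0]);show(R,TIER[0]@g+TIER[1]+R[:,0]*GD,seeds)
    print("phi",ph,"final");R=toolR(f,-1,BASE[0]);show(R,BASE[0]@g+BASE[1]+[0,0,60]+R[:,0]*GD,seeds)
E
```

```text
phi 0 init
    [ 1.22  1.16  0.25  0.62 -2.13 -1.21] el,w0,w1 [[178.0, 487.0, 384.0], [266.0, 728.0, 49.0], [414.0, 752.0, 105.0]]
phi 0 final
    [-0.24  0.41 -0.4  -0.   -0.77 -1.59] el,w0,w1 [[217.0, -52.0, 680.0], [502.0, -120.0, 377.0], [465.0, -276.0, 377.0]]
phi 30 init
    [ 1.21  0.96  0.2   0.46 -1.77 -1.19] el,w0,w1 [[162.0, 434.0, 484.0], [268.0, 720.0, 194.0], [420.0, 715.0, 244.0]]
phi 30 final
phi 45 init
    [ 1.19  0.85  0.14  0.37 -1.57 -1.17] el,w0,w1 [[157.0, 394.0, 533.0], [275.0, 691.0, 258.0], [427.0, 672.0, 302.0]]
phi 45 final
    [-0.61  0.29 -0.48 -1.39 -0.25  0.07] el,w0,w1 [[132.0, -92.0, 702.0], [380.0, -265.0, 408.0], [274.0, -226.0, 295.0]]
phi 60 init
    [ 1.16  0.74  0.06  0.28 -1.35 -1.12] el,w0,w1 [[153.0, 350.0, 577.0], [285.0, 651.0, 312.0], [436.0, 615.0, 347.0]]
phi 60 final
    [-1.    0.42 -0.66 -2.08 -0.74  1.08] el,w0,w1 [[125.0, -195.0, 676.0], [232.0, -361.0, 302.0], [231.0, -215.0, 238.0]]
phi 75 init
    [ 1.11  0.65 -0.01  0.17 -1.13 -1.04] el,w0,w1 [[151.0, 305.0, 612.0], [299.0, 604.0, 353.0], [447.0, 548.0, 374.0]]
phi 75 final
    [-1.14  0.67 -0.78 -2.23 -1.24  1.47] el,w0,w1 [[147.0, -318.0, 604.0], [168.0, -363.0, 185.0], [204.0, -208.0, 170.0]]
phi 90 init
    [ 1.05  0.57 -0.07 -0.   -0.93 -0.88] el,w0,w1 [[152.0, 264.0, 636.0], [321.0, 557.0, 384.0], [459.0, 477.0, 384.0]]
phi 90 final
    [-1.16  0.94 -0.79 -2.23 -1.66  1.69] el,w0,w1 [[180.0, -417.0, 496.0], [155.0, -359.0, 79.0], [195.0, -205.0, 98.0]]
```

```bash
python3 - <<'E'
from h import *
from bench import get_image
d=get_image("side");im=d["img"][:,:,::-1]
cv2.imwrite("pics/s1.png",im)
cv2.imwrite("pics/s1r.png",cv2.resize(im[140:210,290:380],None,fx=8,fy=8,interpolation=2))
cv2.imwrite("pics/s1l.png",cv2.resize(im[220:350,230:370],None,fx=4.5,fy=4.5,interpolation=2))
E
```

```text
(no output)
```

View pics/s1r.png

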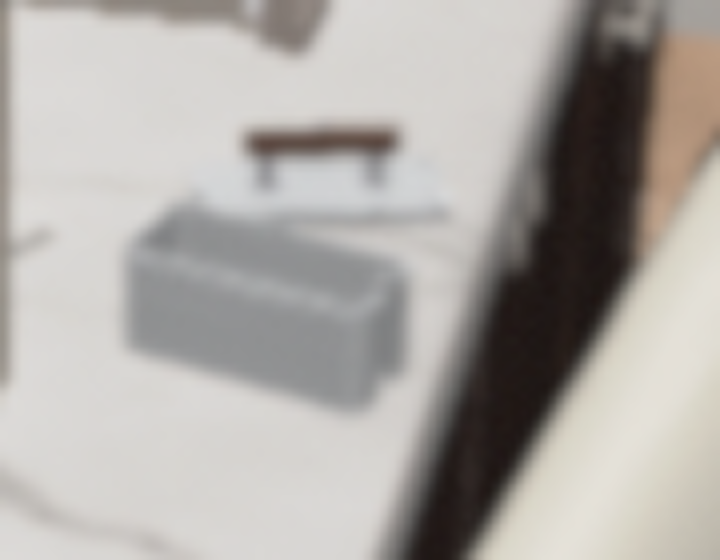

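View pics/s1.png

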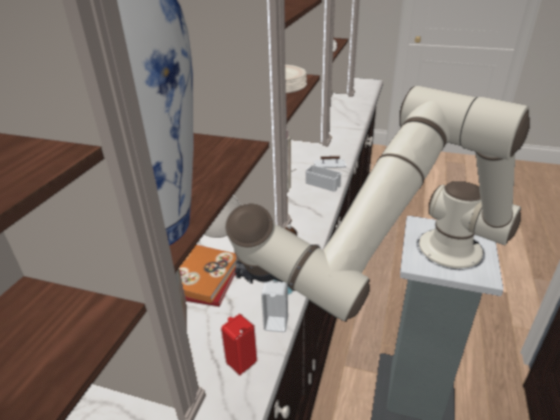

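```bash
python3 - <<'E'
from h import *
from bench import get_image,models
import pickle
D,M=pickle.load(open("s0.pkl","rb"))
D["side"]=get_image("side")
for q,c in(("base_tin",(323,178)),("tin_lid",(330,161))):
    for r in models.cut_out("side",q):
        e=r["extent"];print(q,r["conf"],e)
        if abs((e[0]+e[2])/2-c[0])<8 and abs((e[1]+e[3])/2-c[1])<8: M["side",q]=r["mask"];break
pickle.dump((D,M),open("s1.pkl","wb"))
mf=lambda x:(Rz(x[2]),np.array([x[0],x[1],0.]))
def fit(terms,parts,x0):
    def c(x):
        s=0
        for n,q in terms:
            a=soft(render(D[n],parts,mf(x)));m=M[n,q].astype(np.float32)
            s+=1-np.minimum(a,m).sum()/np.maximum(a,m).sum()
        return s
    b=minimize(c,x0,method="Nelder-Mead",options=dict(initial_simplex=[x0]+[np.array(x0)+v for v in np.diag([15,15,.2])],xatol=.05,fatol=1e-5))
    print(terms,b.x.round(3),round(b.fun,4));return b.x
P=solid(66);Q=solid(14,False)+bar()
for nm,parts,x0 in(("base_tin",P,[499,-285,2.886]),("tin_lid",Q,[508,-461,3.458])):
    for t in([("side",nm)],[("top",nm)],[("top",nm),("side",nm)]):
        if all(k in M for k in t): x=fit(t,parts,x0)
    # gradient alignment check
    if nm=="base_tin":xb=x
    else:xl=x
L=[(P,mf(xb)),(Q,mf(xl))]
overlay(D["side"],L,"pics/o2.png",(290,140,380,210),8)
E
```

```text
base_tin 0.8 [305.4, 167.9, 341.4, 190.7]
tin_lid 0.81 [313.9, 154.0, 346.6, 171.1]
[('side', 'base_tin')] [ 500.367 -291.495    2.9  ] 0.0704
[('top', 'base_tin')] [ 498.87  -284.827    2.887] 0.0472
[('top', 'base_tin'), ('side', 'base_tin')] [ 499.141 -285.36     2.881] 0.1419
[('side', 'tin_lid')] [ 509.007 -466.861    3.4  ] 0.1155
[('top', 'tin_lid')] [ 508.107 -460.712    3.46 ] 0.0569
[('top', 'tin_lid'), ('side', 'tin_lid')] [ 508.405 -461.894    3.458] 0.2128
```

View pics/o2.png

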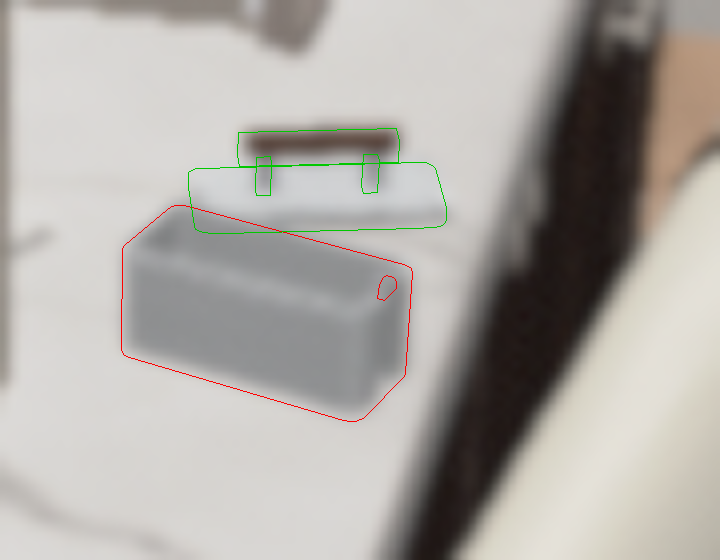

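{"api": "arm_command", "payload": {"rows": [{"dx":0.01,"dy":0,"dz":0.008,"wx":-0.2,"wy":-0.1,"wz":0,"gripper":-1},{"dx":0.024,"dy":0,"dz":0.016,"wx":-0.2,"wy":-0.1,"wz":0,"gripper":-1},{"dx":0.04,"dy":0.0005,"dz":0.017,"wx":-0.2,"wy":-0.1,"wz":0,"gripper":-1},{"dx":0.056,"dy":0.0005,"dz":0.017,"wx":-0.2,"wy":-0.1,"wz":0,"gripper":-1},{"dx":0.072,"dy":0.0005,"dz":0.017,"wx":-0.2,"wy":-0.1,"wz":0,"gripper":-1},{"dx":0.088,"dy":0.0005,"dz":0.017,"wx":-0.2,"wy":-0.1,"wz":0,"gripper":-1},{"dx":0.1,"dy":0.0005,"dz":0.017,"wx":-0.2,"wy":-0.1,"wz":0,"gripper":-1},{"dx":0.1085,"dy":0.0005,"dz":0.017,"wx":-0.2,"wy":-0.1,"wz":0,"gripper":-1}]}}

```text
clock: 3.05
position: [459.5, 467.1, 86.4]
ee_rot: [0.661, -0.56, -0.383, -0.321]
contact_force: [0.3, 0.0, -0.3]
gripper_width: 85.4
```

```bash
python3 - <<'E'
from h import *
from bench import get_image
s=log()
R=toolR(np.radians(60),-1,TIER[0]);g=TIER[0]@[35,0,38]+TIER[1]
rel(s,R,g+R[:,0]*(GD))
for n,c,f in(("side",(220,220,360,350),4.5),("top",(100,160,240,260),5.5)):
    d=get_image(n);im=d["img"][c[1]:c[3],c[0]:c[2],::-1];cv2.imwrite(f"pics/g_{n}.png",cv2.resize(im,None,fx=f,fy=f,interpolation=2))
E
```

```text
t 3.05 p [459.5 467.1  86.4] j [ 1.159  0.744  0.06   0.281 -1.348 -1.117] F [ 0.3  0.  -0.3] w 85.4
  d [-0.0024 -0.0013 -0.0007] w [ 0.33 -0.01 -0.16] |d| 0.003 |w| 0.4
```

View pics/g_side.png

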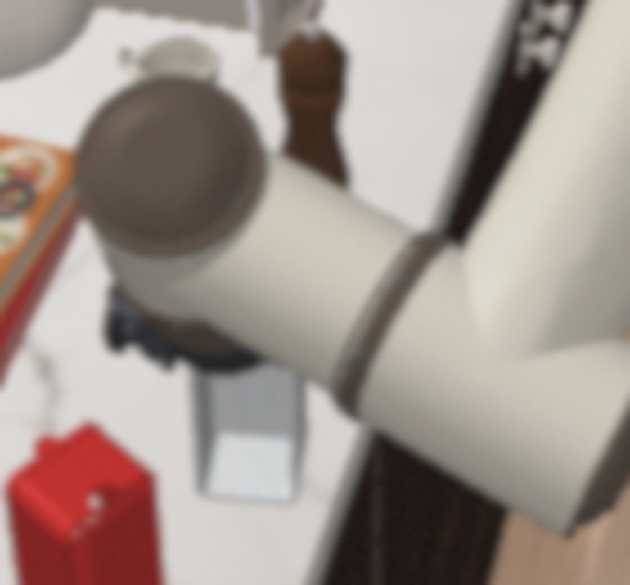

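View pics/g_top.png

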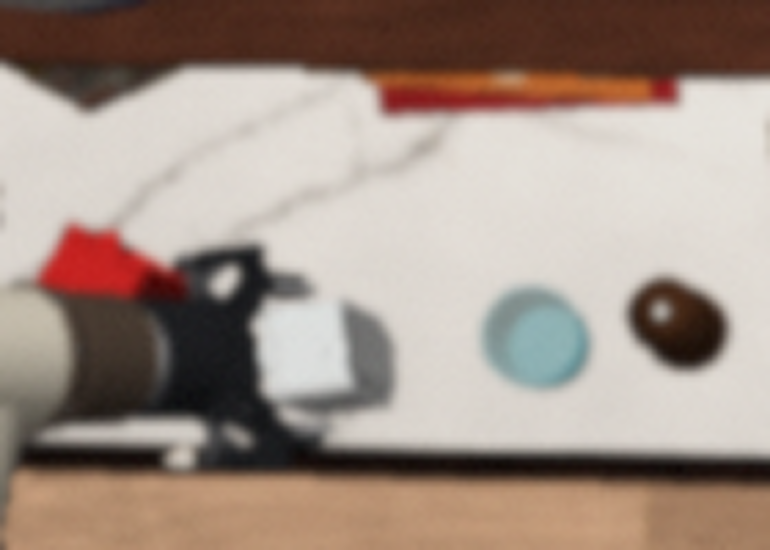

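The jaws straddle the tier, whose white top is at top crop (305,350), and it has not moved. I'm closing the gripper.

{"api": "arm_command", "payload": {"rows": [{"gripper":0},{"gripper":0.5},{"gripper":1},{"gripper":1},{"gripper":1},{"gripper":1},{"gripper":1},{"gripper":1}]}}

```text
validation failed for argument at $.ro...
```

```bash
python3 - <<'E'
from h import *
s=log()
for l in open("log.jsonl"): 
    q=json.loads(l); print((fk(q["joints"])[0]-q["position"]).round(2),end=" ")
E
```

```text
t 3.15 p [459.7 466.8  86.4] j [ 1.158  0.744  0.06   0.28  -1.349 -1.117] F [-0.7 -0.1 -0.3] w 85.3
[ 0. -0.  0.] [ 0. -0.  0.] [ 0. -0. -0.] [0. 0. 0.]
```

All fields are needed in each row.

{"api": "arm_command", "payload": {"rows": [{"dx":0,"dy":0,"dz":0,"wx":0,"wy":0,"wz":0,"gripper":0.3},{"dx":0,"dy":0,"dz":0,"wx":0,"wy":0,"wz":0,"gripper":1},{"dx":0,"dy":0,"dz":0,"wx":0,"wy":0,"wz":0,"gripper":1},{"dx":0,"dy":0,"dz":0,"wx":0,"wy":0,"wz":0,"gripper":1},{"dx":0,"dy":0,"dz":0,"wx":0,"wy":0,"wz":0,"gripper":1},{"dx":0,"dy":0,"dz":0,"wx":0,"wy":0,"wz":0,"gripper":1},{"dx":0,"dy":0,"dz":0,"wx":0,"wy":0,"wz":0,"gripper":1},{"dx":0,"dy":0,"dz":0,"wx":0,"wy":0,"wz":0,"gripper":1}]}}

```text
clock: 3.95
position: [460.1, 467.6, 87.2]
ee_rot: [0.661, -0.56, -0.383, -0.322]
contact_force: [1.3, 2.4, 4.3]
gripper_width: 61.6
```

```bash
python3 - <<'E'
from h import *
s=log()
E
```

```text
t 3.95 p [460.1 467.6  87.2] j [ 1.158  0.743  0.062  0.281 -1.349 -1.117] F [1.3 2.4 4.3] w 61.6
```

```bash
cat >> h.py <<'E'
def graspX(s):
    Rc=Ro.from_quat(s["ee_rot"]).as_matrix();p=np.array(s["position"])
    x=np.array([0,0,1.]);y=-Rc[:,1].copy();y[2]=0;y/=np.linalg.norm(y);z=np.cross(x,y);Rt=np.c_[x,y,z]
    g=p-Rc[:,0]*GD
    o=TIER[1].copy(); e=g-o; o=o+y*(e@y); o[2]=70.
    return Rc.T@Rt,Rc.T@(o-p),Rt.T@(g-o)
def tool_for(Rt,o,X): 
    R=Rt@X[0].T;return R,o-R@X[1]
E
python3 - <<'E'
from h import *
import pickle
s=[json.loads(l) for l in open("log.jsonl")][-1]
X=graspX(s);pickle.dump(X,open("X.pkl","wb"));print("grasp in tin",X[2],np.degrees(Ro.from_matrix(X[0]).magnitude()))
B=(Rz(2.884),np.array([499.2,-286.5,0.]))
rng=np.random.default_rng(0);cur=np.array(s["joints"])
seeds=[np.array([-1.,.42,-.66,-2.08,-.74,1.08]),cur]
R,p=tool_for(B[0],B[1]+[0,0,60+70],X);qf=ik(R,p,seeds)[0];print("above",qf.round(3),p)
R,p=tool_for(B[0],B[1]+[0,0,60],X);q2=ik(R,p,[qf])[0];print("final",q2.round(3),p)
Rc=Ro.from_quat(s["ee_rot"]).as_matrix()
for dz in(100,150,200):
    for q in ik(Rc,np.array(s["position"])+[-40,20,dz],[cur]): print(dz,q.round(3))
ql=ik(Rc,np.array(s["position"])+[-40,20,150],[cur])[0]
P=np.vstack(solid(56))
for t in np.linspace(0,1,13):
    q=ql+(qf-ql)*t;p,R,pts=fk(q);Rt=R@X[0];o=p+R@X[1];w=P@Rt.T+o
    print(round(t,2),"tin c",(w.mean(0)).round(0),"zmin",w[:,2].min().round(0),"w0",pts[1].round(0),"w1",pts[2].round(0),"tcp",p.round(0))
E
```

```text
grasp in tin [ 3.33847903e+01 -5.83167912e-15  3.78657966e+01] 179.77280208579836
above [-0.878  0.217 -0.555 -1.826 -0.551  0.643] [ 482.59851116 -282.05764604  158.52412712]
final [-0.997  0.426 -0.654 -2.079 -0.736  1.076] [ 482.59851116 -282.05764604   88.52412712]
100 [ 1.221  0.65   0.157  0.247 -1.545 -1.118]
150 [ 1.221  0.618  0.224  0.247 -1.641 -1.094]
200 [ 1.221  0.595  0.303  0.25  -1.74  -1.068]
0.0 tin c [421. 484. 232.] zmin 150.0 w0 [246. 673. 459.] w1 [396. 634. 495.] tcp [420. 488. 237.]
0.08 tin c [449. 412. 190.] zmin 103.0 w0 [349. 602. 457.] w1 [489. 527. 468.] tcp [450. 415. 195.]
0.17 tin c [463. 349. 157.] zmin 70.0 w0 [434. 516. 456.] w1 [551. 408. 442.] tcp [465. 350. 163.]
0.25 tin c [471. 296. 134.] zmin 50.0 w0 [500. 418. 453.] w1 [584. 287. 416.] tcp [473. 297. 139.]
0.33 tin c [479. 252. 120.] zmin 42.0 w0 [546. 313. 451.] w1 [588. 171. 391.] tcp [481. 251. 125.]
0.42 tin c [491. 211. 114.] zmin 45.0 w0 [569. 206. 448.] w1 [568.  67. 369.] tcp [492. 209. 119.]
0.5 tin c [508. 168. 115.] zmin 56.0 w0 [573.  99. 445.] w1 [530. -22. 350.] tcp [509. 165. 119.]
0.58 tin c [529. 117. 120.] zmin 71.0 w0 [556.  -2. 441.] w1 [480. -93. 334.] tcp [529. 113. 125.]
0.67 tin c [549.  54. 128.] zmin 87.0 w0 [522. -94. 437.] w1 [ 425. -145.  322.] tcp [546.  50. 133.]
0.75 tin c [559. -22. 138.] zmin 103.0 w0 [ 474. -175.  433.] w1 [ 369. -180.  313.] tcp [556. -25. 142.]
0.83 tin c [ 556. -107.  146.] zmin 117.0 w0 [ 413. -241.  428.] w1 [ 316. -201.  307.] tcp [ 551. -109.  150.]
0.92 tin c [ 532. -197.  152.] zmin 126.0 w0 [ 344. -292.  423.] w1 [ 271. -212.  306.] tcp [ 528. -197.  156.]
1.0 tin c [ 487. -283.  155.] zmin 130.0 w0 [ 271. -326.  418.] w1 [ 233. -217.  307.] tcp [ 483. -282.  159.]
```

```bash
cat > plan.py <<'E'
from h import *
import pickle
X=pickle.load(open("X.pkl","rb"))
P=np.vstack(solid(56))
def path(ql,qf,b2,b3,n):
    out=[]
    for t in np.linspace(0,1,n+1):
        q=ql+(qf-ql)*t+np.array([0,b2,b3,0,0,0])*np.sin(np.pi*t)**.8
        out.append(q)
    return out
def info(q):
    p,R,pts=fk(q);Rt=R@X[0];o=p+R@X[1];w=P@Rt.T+o
    return p,R,pts,w
def rows(qs,R0_,p0):
    pp,RR=p0,R0_
    for q in qs:
        p,R=fk(q)[:2]
        d=R0_.T@(p-p0)/1000;w=np.degrees(Ro.from_matrix(R0_.T@R).as_rotvec())
        print("%.3f %.3f %.3f  %.1f %.1f %.1f   step %.0f mm %.1f deg"%(*d,*w,np.linalg.norm(p-pp),np.degrees(Ro.from_matrix(RR.T@R).magnitude())));pp,RR=p,R
E
python3 - <<'E'
from plan import *
s=[json.loads(l) for l in open("log.jsonl")][-1];cur=np.array(s["joints"]);Rc=Ro.from_quat(s["ee_rot"]).as_matrix()
ql=ik(Rc,np.array(s["position"])+[-40,20,200],[cur])[0]
qf=np.array([-0.878,0.217,-0.555,-1.826,-0.551,0.643])
for b2,b3 in((-.6,0),(-.6,-.4),(-.5,.3),(-.8,-.2),(-.8,-.4)):
    qs=path(ql,qf,b2,b3,40);I=[info(q) for q in qs]
    st=max(np.linalg.norm(a[0]-b[0]) for a,b in zip(I,I[1:]));an=max(np.degrees(Ro.from_matrix(a[1].T@b[1]).magnitude()) for a,b in zip(I,I[1:]))
    print(b2,b3,"step",st.round(),an.round(1),"xmax",max(i[3][:,0].max() for i in I).round(),"wx",max(max(v[0] for v in i[2]) for i in I).round())
    for k in range(0,41,5): print("   ",I[k][3].mean(0).round(0),I[k][3][:,2].min().round(0),"w1",I[k][2][2].round(0))
E
```

```text
-0.6 0 step 52.0 6.7 xmax 624.0 wx 461.0
    [421. 484. 282.] 200.0 w1 [396. 634. 545.]
    [440. 353. 371.] 287.0 w1 [459. 375. 673.]
    [431. 263. 412.] 342.0 w1 [443. 170. 701.]
    [423. 206. 436.] 383.0 w1 [389.  28. 680.]
    [437. 160. 444.] 406.0 w1 [334. -57. 631.]
    [475.  98. 431.] 399.0 w1 [ 294. -107.  563.]
    [519.  -2. 388.] 351.0 w1 [ 270. -144.  486.]
    [ 535. -140.  304.] 269.0 w1 [ 251. -178.  403.]
    [ 487. -283.  155.] 130.0 w1 [ 233. -217.  307.]
-0.6 -0.4 step 50.0 5.3 xmax 573.0 wx 451.0
    [421. 484. 282.] 200.0 w1 [396. 634. 545.]
    [401. 297. 304.] 217.0 w1 [451. 364. 596.]
    [343. 190. 285.] 204.0 w1 [423. 153. 575.]
    [295. 146. 261.] 195.0 w1 [349.   9. 527.]
    [289. 134. 245.] 196.0 w1 [268. -68. 470.]
    [331. 111. 238.] 203.0 w1 [210. -99. 421.]
    [402.  41. 233.] 207.0 w1 [ 188. -114.  382.]
    [464. -90. 214.] 186.0 w1 [ 198. -141.  351.]
    [ 487. -283.  155.] 130.0 w1 [ 233. -217.  307.]
-0.5 0.3 step 62.0 7.7 xmax 689.0 wx 482.0
    [421. 484. 282.] 200.0 w1 [396. 634. 545.]
    [472. 397. 401.] 320.0 w1 [474. 397. 704.]
  
[... 605 characters left out ...]
1 [228. -75. 598.]
    [374. 107. 400.] 368.0 w1 [194. -98. 532.]
    [441.  27. 369.] 332.0 w1 [ 191. -115.  467.]
    [ 492. -110.  301.] 266.0 w1 [ 208. -148.  400.]
    [ 487. -283.  155.] 130.0 w1 [ 233. -217.  307.]
-0.8 -0.4 step 59.0 5.8 xmax 573.0 wx 429.0
    [421. 484. 282.] 200.0 w1 [396. 634. 545.]
    [392. 284. 347.] 262.0 w1 [427. 330. 645.]
    [325. 175. 342.] 266.0 w1 [371. 109. 634.]
    [273. 136. 321.] 262.0 w1 [282. -22. 580.]
    [266. 130. 304.] 262.0 w1 [203. -79. 514.]
    [311. 113. 297.] 267.0 w1 [158. -95. 457.]
    [388.  46. 287.] 256.0 w1 [ 154. -101.  412.]
    [459. -86. 254.] 222.0 w1 [ 183. -130.  372.]
    [ 487. -283.  155.] 130.0 w1 [ 233. -217.  307.]
```

```bash
python3 - <<'E'
from h import *
s=[json.loads(l) for l in open("log.jsonl")][-1];R=Ro.from_quat(s["ee_rot"]).as_matrix()
for d in([0,0,10],[0,0,30],[0,0,60],[-5,3,90],[-15,7,120],[-25,12,150],[-35,17,180],[-40,20,200]): print((R.T@d).round(0))
E
```

```text
[-9.  0. -5.]
[-26.   0. -15.]
[-52.   0. -30.]
[-80.   5. -42.]
[-109.   14.  -52.]
[-138.   23.  -61.]
[-167.   32.  -70.]
[-186.   37.  -77.]
```

{"api": "arm_command", "payload": {"rows": [{"dx":-0.009,"dy":0,"dz":-0.005,"wx":0,"wy":0,"wz":0,"gripper":1},{"dx":-0.026,"dy":0,"dz":-0.015,"wx":0,"wy":0,"wz":0,"gripper":1},{"dx":-0.052,"dy":0,"dz":-0.03,"wx":0,"wy":0,"wz":0,"gripper":1},{"dx":-0.08,"dy":0.005,"dz":-0.042,"wx":0,"wy":0,"wz":0,"gripper":1},{"dx":-0.109,"dy":0.014,"dz":-0.052,"wx":0,"wy":0,"wz":0,"gripper":1},{"dx":-0.138,"dy":0.023,"dz":-0.061,"wx":0,"wy":0,"wz":0,"gripper":1},{"dx":-0.167,"dy":0.032,"dz":-0.07,"wx":0,"wy":0,"wz":0,"gripper":1},{"dx":-0.186,"dy":0.037,"dz":-0.077,"wx":0,"wy":0,"wz":0,"gripper":1}]}}

```text
clock: 4.75
position: [418.8, 487.4, 287.7]
ee_rot: [0.66, -0.56, -0.384, -0.321]
contact_force: [0.3, 0.1, -4.0]
gripper_width: 61.3
```

```bash
python3 - <<'E'
from plan import *
s=log();cur=np.array(s["joints"])
qf=np.array([-0.878,0.217,-0.555,-1.826,-0.551,0.643])
qs=path(cur,qf,-.6,-.4,40);np.save("qs.npy",qs)
R=Ro.from_quat(s["ee_rot"]).as_matrix();rows(qs[1:9],R,s["position"])
from bench import get_image
d=get_image("side");cv2.imwrite("pics/lift.png",d["img"][100:380,150:400,::-1])
E
```

```text
t 4.75 p [418.8 487.4 287.7] j [ 1.222  0.593  0.303  0.248 -1.742 -1.068] F [ 0.3  0.1 -4. ] w 61.3
0.010 0.007 -0.048  -0.1 -3.7 2.7   step 50 mm 4.6 deg
0.025 0.015 -0.085  -0.1 -7.3 5.3   step 40 mm 4.4 deg
0.041 0.025 -0.117  0.0 -11.0 7.7   step 37 mm 4.4 deg
0.057 0.036 -0.145  0.3 -14.7 9.8   step 34 mm 4.3 deg
0.072 0.050 -0.169  0.7 -18.5 11.6   step 32 mm 4.3 deg
0.087 0.064 -0.190  1.3 -22.4 13.2   step 29 mm 4.2 deg
0.102 0.079 -0.208  2.0 -26.4 14.5   step 27 mm 4.2 deg
0.115 0.094 -0.223  2.9 -30.3 15.4   step 25 mm 4.2 deg
```

View pics/lift.png

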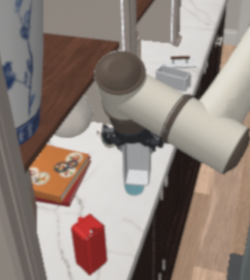

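The tier is lifted and hangs in the jaws at crop (137,160). Now I swing it over.

{"api": "arm_command", "payload": {"rows": [{"dx":0.004,"dy":0.003,"dz":-0.02,"wx":0,"wy":-1.5,"wz":1.1,"gripper":1},{"dx":0.015,"dy":0.01,"dz":-0.055,"wx":-0.1,"wy":-4.5,"wz":3.2,"gripper":1},{"dx":0.033,"dy":0.02,"dz":-0.1,"wx":0,"wy":-9,"wz":6.4,"gripper":1},{"dx":0.057,"dy":0.036,"dz":-0.145,"wx":0.3,"wy":-14.7,"wz":9.8,"gripper":1},{"dx":0.072,"dy":0.05,"dz":-0.169,"wx":0.7,"wy":-18.5,"wz":11.6,"gripper":1},{"dx":0.087,"dy":0.064,"dz":-0.19,"wx":1.3,"wy":-22.4,"wz":13.2,"gripper":1},{"dx":0.102,"dy":0.079,"dz":-0.208,"wx":2,"wy":-26.4,"wz":14.5,"gripper":1},{"dx":0.115,"dy":0.094,"dz":-0.223,"wx":2.9,"wy":-30.3,"wz":15.4,"gripper":1}]}}

```text
clock: 5.6
position: [366.6, 223.1, 300.4]
ee_rot: [-0.447, 0.548, 0.569, 0.419]
contact_force: [0.4, -1.2, -3.9]
gripper_width: 61.2
```

```bash
python3 - <<'E'
from plan import *
s=log();qs=np.load("qs.npy");print(qs[8].round(3))
rows(qs[9:18],Ro.from_quat(s["ee_rot"]).as_matrix(),s["position"])
E
```

```text
t 5.6 p [366.6 223.1 300.4] j [ 0.799  0.122 -0.134 -0.17  -1.503 -0.723] F [ 0.4 -1.2 -3.9] w 61.2
[ 0.802  0.126 -0.13  -0.167 -1.504 -0.726]
0.008 0.010 -0.017  0.7 -3.8 0.6   step 21 mm 4.0 deg
0.015 0.021 -0.032  1.6 -7.9 0.8   step 21 mm 4.2 deg
0.023 0.032 -0.045  2.5 -12.0 0.8   step 19 mm 4.2 deg
0.031 0.042 -0.055  3.5 -16.0 0.5   step 16 mm 4.2 deg
0.039 0.051 -0.064  4.6 -20.0 -0.1   step 14 mm 4.2 deg
0.045 0.059 -0.070  5.9 -24.0 -1.0   step 12 mm 4.2 deg
0.052 0.065 -0.075  7.2 -27.8 -2.1   step 10 mm 4.2 deg
0.057 0.069 -0.079  8.7 -31.5 -3.5   step 8 mm 4.2 deg
0.061 0.071 -0.081  10.4 -35.1 -5.2   step 6 mm 4.3 deg
```

Tracking is excellent.

{"api": "arm_command", "payload": {"rows": [{"dx":0.008,"dy":0.01,"dz":-0.017,"wx":0.7,"wy":-3.8,"wz":0.6,"gripper":1},{"dx":0.015,"dy":0.021,"dz":-0.032,"wx":1.6,"wy":-7.9,"wz":0.8,"gripper":1},{"dx":0.023,"dy":0.032,"dz":-0.045,"wx":2.5,"wy":-12,"wz":0.8,"gripper":1},{"dx":0.031,"dy":0.042,"dz":-0.055,"wx":3.5,"wy":-16,"wz":0.5,"gripper":1},{"dx":0.039,"dy":0.051,"dz":-0.064,"wx":4.6,"wy":-20,"wz":-0.1,"gripper":1},{"dx":0.045,"dy":0.059,"dz":-0.07,"wx":5.9,"wy":-24,"wz":-1,"gripper":1},{"dx":0.052,"dy":0.065,"dz":-0.075,"wx":7.2,"wy":-27.8,"wz":-2.1,"gripper":1},{"dx":0.057,"dy":0.069,"dz":-0.079,"wx":8.7,"wy":-31.5,"wz":-3.5,"gripper":1}]}}

```text
clock: 6.4
position: [287.2, 139.1, 260.5]
ee_rot: [-0.258, 0.442, 0.613, 0.601]
contact_force: [-0.6, -0.3, -3.3]
gripper_width: 61.6
```

```bash
python3 - <<'E'
from plan import *
s=log();qs=np.load("qs.npy");print(qs[16].round(3))
rows(qs[17:25],Ro.from_quat(s["ee_rot"]).as_matrix(),s["position"])
E
```

```text
t 6.4 p [287.2 139.1 260.5] j [ 0.377 -0.134 -0.43  -0.585 -1.267 -0.38 ] F [-0.6 -0.3 -3.3] w 61.6
[ 0.382 -0.134 -0.425 -0.582 -1.265 -0.384]
0.001 0.000 -0.002  1.1 -3.6 -2.0   step 3 mm 4.3 deg
0.003 0.001 -0.006  2.4 -7.2 -4.0   step 4 mm 4.3 deg
0.004 -0.001 -0.009  3.8 -10.6 -6.2   step 4 mm 4.3 deg
0.005 -0.004 -0.012  5.3 -13.9 -8.7   step 4 mm 4.4 deg
0.005 -0.010 -0.014  6.8 -17.0 -11.4   step 6 mm 4.4 deg
0.004 -0.017 -0.016  8.5 -19.9 -14.3   step 8 mm 4.4 deg
0.001 -0.026 -0.019  10.3 -22.7 -17.4   step 10 mm 4.5 deg
-0.002 -0.036 -0.022  12.1 -25.2 -20.6   step 12 mm 4.5 deg
```

{"api": "arm_command", "payload": {"rows": [{"dx":0.001,"dy":0,"dz":-0.002,"wx":1.1,"wy":-3.6,"wz":-2,"gripper":1},{"dx":0.003,"dy":0.001,"dz":-0.006,"wx":2.4,"wy":-7.2,"wz":-4,"gripper":1},{"dx":0.004,"dy":-0.001,"dz":-0.009,"wx":3.8,"wy":-10.6,"wz":-6.2,"gripper":1},{"dx":0.005,"dy":-0.004,"dz":-0.012,"wx":5.3,"wy":-13.9,"wz":-8.7,"gripper":1},{"dx":0.005,"dy":-0.01,"dz":-0.014,"wx":6.8,"wy":-17,"wz":-11.4,"gripper":1},{"dx":0.004,"dy":-0.017,"dz":-0.016,"wx":8.5,"wy":-19.9,"wz":-14.3,"gripper":1},{"dx":0.001,"dy":-0.026,"dz":-0.019,"wx":10.3,"wy":-22.7,"wz":-17.4,"gripper":1},{"dx":-0.002,"dy":-0.036,"dz":-0.022,"wx":12.1,"wy":-25.2,"wz":-20.6,"gripper":1}]}}

```text
clock: 7.2
position: [315.5, 114.8, 241.4]
ee_rot: [-0.128, 0.311, 0.488, 0.805]
contact_force: [-0.5, -0.4, -5.4]
gripper_width: 61.3
```

```bash
python3 - <<'E'
from plan import *
s=log();qs=np.load("qs.npy");print(qs[24].round(3))
rows(qs[25:33],Ro.from_quat(s["ee_rot"]).as_matrix(),s["position"])
E
```

```text
t 7.2 p [315.5 114.8 241.4] j [-0.041 -0.209 -0.601 -0.998 -1.028 -0.038] F [-0.5 -0.4 -5.4] w 61.3
[-0.038 -0.209 -0.596 -0.996 -1.027 -0.041]
-0.001 -0.015 0.002  1.4 -2.4 -3.6   step 15 mm 4.5 deg
-0.003 -0.031 0.002  3.1 -4.6 -7.3   step 16 mm 4.6 deg
-0.006 -0.048 0.000  4.9 -6.6 -11.1   step 18 mm 4.7 deg
-0.010 -0.067 -0.002  6.7 -8.3 -15.1   step 20 mm 4.7 deg
-0.016 -0.087 -0.006  8.6 -9.8 -19.2   step 22 mm 4.8 deg
-0.023 -0.109 -0.011  10.7 -11.1 -23.3   step 24 mm 4.8 deg
-0.032 -0.132 -0.018  12.8 -12.2 -27.6   step 25 mm 4.8 deg
-0.043 -0.156 -0.027  15.0 -13.0 -31.8   step 27 mm 4.9 deg
```

{"api": "arm_command", "payload": {"rows": [{"dx":-0.001,"dy":-0.015,"dz":0.002,"wx":1.4,"wy":-2.4,"wz":-3.6,"gripper":1},{"dx":-0.003,"dy":-0.031,"dz":0.002,"wx":3.1,"wy":-4.6,"wz":-7.3,"gripper":1},{"dx":-0.006,"dy":-0.048,"dz":0,"wx":4.9,"wy":-6.6,"wz":-11.1,"gripper":1},{"dx":-0.01,"dy":-0.067,"dz":-0.002,"wx":6.7,"wy":-8.3,"wz":-15.1,"gripper":1},{"dx":-0.016,"dy":-0.087,"dz":-0.006,"wx":8.6,"wy":-9.8,"wz":-19.2,"gripper":1},{"dx":-0.023,"dy":-0.109,"dz":-0.011,"wx":10.7,"wy":-11.1,"wz":-23.3,"gripper":1},{"dx":-0.032,"dy":-0.132,"dz":-0.018,"wx":12.8,"wy":-12.2,"wz":-27.6,"gripper":1},{"dx":-0.043,"dy":-0.156,"dz":-0.027,"wx":15,"wy":-13,"wz":-31.8,"gripper":1}]}}

```text
clock: 8.0
position: [424.5, -6.2, 229.8]
ee_rot: [-0.046, 0.235, 0.216, 0.947]
contact_force: [0.0, -1.3, -3.7]
gripper_width: 61.3
```

```bash
python3 - <<'E'
from plan import *
s=log();qs=np.load("qs.npy");print(qs[32].round(3))
rows(qs[33:41],Ro.from_quat(s["ee_rot"]).as_matrix(),s["position"])
E
```

```text
t 8.0 p [424.5  -6.2 229.8] j [-0.46  -0.099 -0.648 -1.41  -0.788  0.299] F [ 0.  -1.3 -3.7] w 61.3
[-0.458 -0.1   -0.645 -1.411 -0.789  0.301]
0.002 -0.029 -0.000  1.7 -0.8 -4.4   step 29 mm 4.8 deg
0.002 -0.060 -0.005  3.8 -1.2 -8.9   step 31 mm 5.0 deg
0.001 -0.092 -0.012  5.9 -1.3 -13.5   step 33 mm 5.0 deg
-0.002 -0.125 -0.021  8.2 -1.2 -18.0   step 35 mm 5.0 deg
-0.007 -0.160 -0.033  10.5 -0.8 -22.5   step 37 mm 5.1 deg
-0.014 -0.195 -0.047  13.0 -0.2 -26.9   step 39 mm 5.1 deg
-0.021 -0.232 -0.066  15.6 0.7 -31.3   step 42 mm 5.2 deg
-0.027 -0.275 -0.091  18.6 1.9 -35.4   step 50 mm 5.3 deg
```

{"api": "arm_command", "payload": {"rows": [{"dx":0.002,"dy":-0.029,"dz":0,"wx":1.7,"wy":-0.8,"wz":-4.4,"gripper":1},{"dx":0.002,"dy":-0.06,"dz":-0.005,"wx":3.8,"wy":-1.2,"wz":-8.9,"gripper":1},{"dx":0.001,"dy":-0.092,"dz":-0.012,"wx":5.9,"wy":-1.3,"wz":-13.5,"gripper":1},{"dx":-0.002,"dy":-0.125,"dz":-0.021,"wx":8.2,"wy":-1.2,"wz":-18,"gripper":1},{"dx":-0.007,"dy":-0.16,"dz":-0.033,"wx":10.5,"wy":-0.8,"wz":-22.5,"gripper":1},{"dx":-0.013,"dy":-0.19,"dz":-0.045,"wx":12.7,"wy":-0.3,"wz":-26.3,"gripper":1},{"dx":-0.018,"dy":-0.214,"dz":-0.056,"wx":14.4,"wy":0.2,"wz":-29.2,"gripper":1},{"dx":-0.021,"dy":-0.232,"dz":-0.066,"wx":15.6,"wy":0.7,"wz":-31.3,"gripper":1}]}}

```text
clock: 8.8
position: [478.0, -236.8, 175.6]
ee_rot: [0.02, 0.248, -0.082, 0.965]
contact_force: [0.2, 0.1, -3.9]
gripper_width: 61.2
```

```bash
python3 - <<'E'
from plan import *
s=log();B=(Rz(2.884),np.array([499.2,-286.5,0.]))
R,p=tool_for(B[0],B[1]+[0,0,60+40],X);rel(s,R,p)
R,p=tool_for(B[0],B[1]+[0,0,60+70],X);rel(s,R,p)
E
```

```text
t 8.8 p [ 478.  -236.8  175.6] j [-0.828  0.151 -0.588 -1.775 -0.579  0.603] F [ 0.2  0.1 -3.9] w 61.2
  d [ 0.0335 -0.0437 -0.0355] w [ 2.54  1.15 -4.15] |d| 0.066 |w| 5.0
  d [ 0.019  -0.0438 -0.0092] w [ 2.54  1.15 -4.15] |d| 0.049 |w| 5.0
```

{"api": "arm_command", "payload": {"rows": [{"dx":0.004,"dy":-0.01,"dz":-0.002,"wx":0.6,"wy":0.3,"wz":-1,"gripper":1},{"dx":0.01,"dy":-0.022,"dz":-0.005,"wx":1.2,"wy":0.6,"wz":-2,"gripper":1},{"dx":0.015,"dy":-0.034,"dz":-0.008,"wx":2,"wy":0.9,"wz":-3.2,"gripper":1},{"dx":0.019,"dy":-0.042,"dz":-0.012,"wx":2.5,"wy":1.1,"wz":-4.1,"gripper":1},{"dx":0.024,"dy":-0.0437,"dz":-0.019,"wx":2.5,"wy":1.2,"wz":-4.1,"gripper":1},{"dx":0.029,"dy":-0.0437,"dz":-0.028,"wx":2.5,"wy":1.2,"wz":-4.1,"gripper":1},{"dx":0.0335,"dy":-0.0437,"dz":-0.0355,"wx":2.5,"wy":1.2,"wz":-4.1,"gripper":1},{"dx":0.0335,"dy":-0.0437,"dz":-0.0355,"wx":2.5,"wy":1.2,"wz":-4.1,"gripper":1}]}}

```text
clock: 9.6
position: [481.9, -282.0, 126.6]
ee_rot: [0.034, 0.258, -0.122, 0.958]
contact_force: [-1.4, 0.5, -4.6]
gripper_width: 60.8
```

```bash
python3 - <<'E'
from plan import *
from bench import get_image
s=log();B=(Rz(2.884),np.array([499.2,-286.5,0.]))
R,p=tool_for(B[0],B[1]+[0,0,60+40],X);rel(s,R,p)
p,R=np.array(s["position"]),Ro.from_quat(s["ee_rot"]).as_matrix();T=(R@X[0],p+R@X[1]);print("tin",T[1],T[0].round(3))
for n,c,f in(("side",(290,120,380,210),6.5),("top",(330,180,440,260),7)):
    d=get_image(n);overlay(d,[(solid(56),T),(solid(66),B)],f"pics/a_{n}.png",c,f)
    cv2.imwrite(f"pics/ar_{n}.png",cv2.resize(d["img"][c[1]:c[3],c[0]:c[2],::-1],None,fx=f,fy=f,interpolation=2))
E
```

```text
t 9.6 p [ 481.9 -282.   126.6] j [-0.936  0.304 -0.599 -1.945 -0.626  0.838] F [-1.4  0.5 -4.6] w 60.8
  d [-0.0004  0.0001  0.002 ] w [-0.11 -0.25 -0.03] |d| 0.002 |w| 0.3
tin [ 498.39169437 -286.35951015   97.97793773] [[-0.967 -0.255  0.004]
 [ 0.255 -0.967 -0.003]
 [ 0.004 -0.002  1.   ]]
```

View pics/a_side.png

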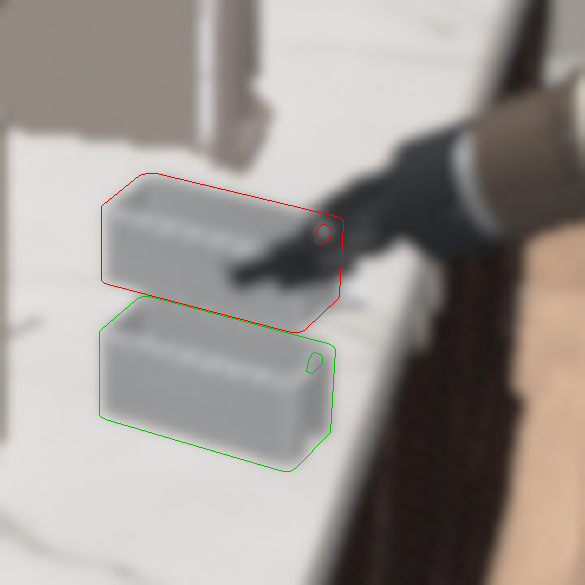

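View pics/a_top.png

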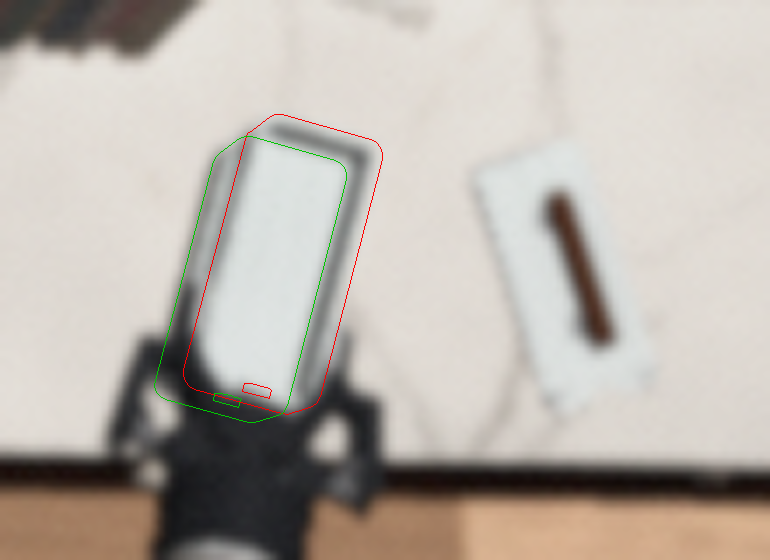

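View pics/ar_side.png

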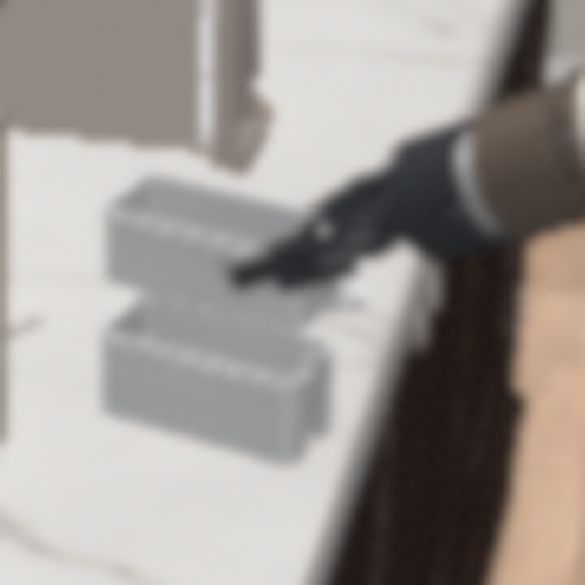

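```bash
python3 - <<'E'
from plan import *
s=log();B=(Rz(2.884),np.array([499.2,-286.5,0.]))
for h in(80,72,66,62,60,57):
    R,p=tool_for(B[0],B[1]+[0,0,h],X);print(h);rel(s,R,p)
E
```

```text
t 9.7 p [ 482.6 -282.3  128.4] j [-0.935  0.301 -0.598 -1.944 -0.627  0.837] F [ 0.3 -0.1 -3.6] w 61.2
80
  d [ 0.0099  0.0002 -0.0172] w [ 0.01 -0.07 -0.03] |d| 0.02 |w| 0.1
72
  d [ 0.0139  0.0002 -0.0242] w [ 0.01 -0.07 -0.03] |d| 0.028 |w| 0.1
66
  d [ 0.0169  0.0002 -0.0293] w [ 0.01 -0.07 -0.03] |d| 0.034 |w| 0.1
62
  d [ 0.0189  0.0002 -0.0328] w [ 0.01 -0.07 -0.03] |d| 0.038 |w| 0.1
60
  d [ 0.0199  0.0002 -0.0345] w [ 0.01 -0.07 -0.03] |d| 0.04 |w| 0.1
57
  d [ 0.0214  0.0002 -0.0371] w [ 0.01 -0.07 -0.03] |d| 0.043 |w| 0.1
```

{"api": "arm_command", "payload": {"rows": [{"dx":0.004,"dy":0.0002,"dz":-0.007,"wx":0,"wy":0,"wz":0,"gripper":1},{"dx":0.008,"dy":0.0002,"dz":-0.014,"wx":0,"wy":0,"wz":0,"gripper":1},{"dx":0.011,"dy":0.0002,"dz":-0.019,"wx":0,"wy":0,"wz":0,"gripper":1},{"dx":0.0135,"dy":0.0002,"dz":-0.0235,"wx":0,"wy":0,"wz":0,"gripper":1},{"dx":0.015,"dy":0.0002,"dz":-0.026,"wx":0,"wy":0,"wz":0,"gripper":1},{"dx":0.016,"dy":0.0002,"dz":-0.028,"wx":0,"wy":0,"wz":0,"gripper":1},{"dx":0.017,"dy":0.0002,"dz":-0.0293,"wx":0,"wy":0,"wz":0,"gripper":1},{"dx":0.017,"dy":0.0002,"dz":-0.0293,"wx":0,"wy":0,"wz":0,"gripper":1}]}}

```text
clock: 10.5
position: [482.8, -282.2, 94.5]
ee_rot: [0.033, 0.257, -0.122, 0.958]
contact_force: [0.2, -0.3, -4.9]
gripper_width: 61.3
```

```bash
python3 - <<'E'
from plan import *
from bench import get_image
s=log();B=(Rz(2.884),np.array([499.2,-286.5,0.]))
for h in(66,60,57):
    R,p=tool_for(B[0],B[1]+[0,0,h],X);print(h);rel(s,R,p)
p,R=np.array(s["position"]),Ro.from_quat(s["ee_rot"]).as_matrix();T=(R@X[0],p+R@X[1]);print("tin",T[1],T[0].round(3))
for n,c,f in(("side",(290,130,370,210),7),("top",(330,180,440,260),7)):
    d=get_image(n);
    cv2.imwrite(f"pics/b_{n}.png",cv2.resize(d["img"][c[1]:c[3],c[0]:c[2],::-1],None,fx=f,fy=f,interpolation=2))
E
```

```text
t 10.5 p [ 482.8 -282.2   94.5] j [-0.988  0.406 -0.645 -2.059 -0.717  1.039] F [ 0.2 -0.3 -4.9] w 61.3
66
  d [-0.0002  0.0001 -0.0001] w [ 0.01 -0.07 -0.03] |d| 0.0 |w| 0.1
60
  d [ 0.0028  0.0001 -0.0053] w [ 0.01 -0.07 -0.03] |d| 0.006 |w| 0.1
57
  d [ 0.0043  0.0001 -0.0079] w [ 0.01 -0.07 -0.03] |d| 0.009 |w| 0.1
tin [ 499.36076133 -286.59049236   65.94175719] [[-0.967 -0.254  0.001]
 [ 0.254 -0.967 -0.   ]
 [ 0.001 -0.     1.   ]]
```

View pics/b_side.png

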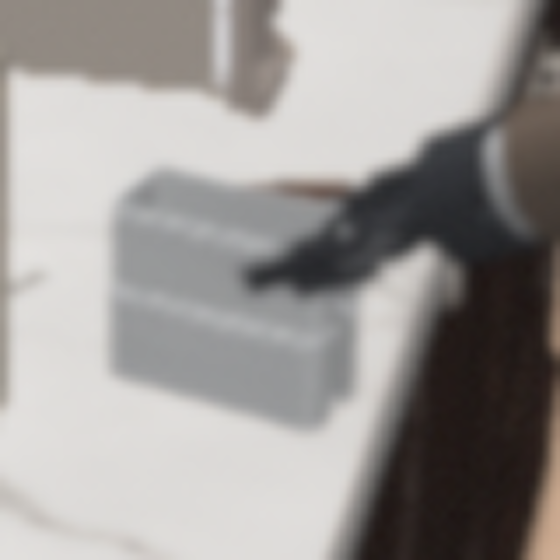

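View pics/b_top.png

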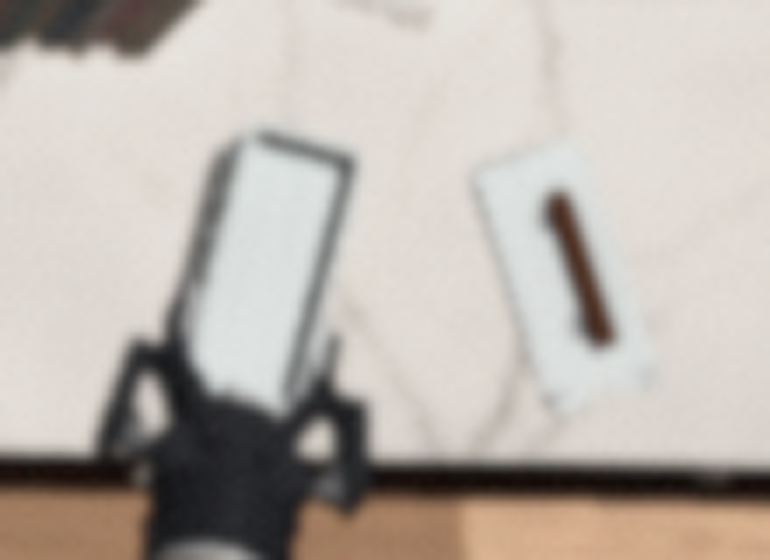

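Well aligned in the side crop (tier and base left edges at about x 113) and no contact force yet. Lowering into the seat.

{"api": "arm_command", "payload": {"rows": [{"dx":0.0008,"dy":0,"dz":-0.0015,"wx":0,"wy":0,"wz":0,"gripper":1},{"dx":0.0014,"dy":0,"dz":-0.0027,"wx":0,"wy":0,"wz":0,"gripper":1},{"dx":0.002,"dy":0,"dz":-0.0038,"wx":0,"wy":0,"wz":0,"gripper":1},{"dx":0.0025,"dy":0,"dz":-0.0046,"wx":0,"wy":0,"wz":0,"gripper":1},{"dx":0.0028,"dy":0,"dz":-0.0053,"wx":0,"wy":0,"wz":0,"gripper":1},{"dx":0.0032,"dy":0,"dz":-0.006,"wx":0,"wy":0,"wz":0,"gripper":1},{"dx":0.0034,"dy":0,"dz":-0.0062,"wx":0,"wy":0,"wz":0,"gripper":1},{"dx":0.0034,"dy":0,"dz":-0.0062,"wx":0,"wy":0,"wz":0,"gripper":1}]}}

```text
clock: 11.4
position: [483.8, -282.2, 90.5]
ee_rot: [0.032, 0.253, -0.121, 0.959]
contact_force: [-6.6, 2.1, 11.3]
gripper_width: 61.3
```

```bash
python3 - <<'E'
from plan import *
s=log();B=(Rz(2.884),np.array([499.2,-286.5,0.]));print(s["wrist_torque"])
for h in(60,57):
    R,p=tool_for(B[0],B[1]+[0,0,h],X);print(h);rel(s,R,p)
p,R=np.array(s["position"]),Ro.from_quat(s["ee_rot"]).as_matrix();print("tin",p+R@X[1])
E
```

```text
t 11.4 p [ 483.8 -282.2   90.5] j [-0.998  0.425 -0.654 -2.08  -0.743  1.077] F [-6.6  2.1 11.3] w 61.3
[0.51014533 0.47591548 0.16854918]
60
  d [-0.     -0.0002 -0.0023] w [ 0.05  0.39 -0.09] |d| 0.002 |w| 0.4
57
  d [ 0.0014 -0.0002 -0.0049] w [ 0.05  0.39 -0.09] |d| 0.005 |w| 0.4
tin [ 500.57973638 -286.62306221   62.10446987]
```

```bash
python3 - <<'E'
from plan import *
from bench import get_image
s=log()
for n,c,f in(("side",(295,135,365,205),8),("top",(340,180,420,250),8)):
    d=get_image(n);
    cv2.imwrite(f"pics/c_{n}.png",cv2.resize(d["img"][c[1]:c[3],c[0]:c[2],::-1],None,fx=f,fy=f,interpolation=2))
E
```

```text
t 11.4 p [ 483.8 -282.2   90.5] j [-0.998  0.425 -0.654 -2.08  -0.743  1.077] F [-6.6  2.1 11.3] w 61.3
```

View pics/c_side.png

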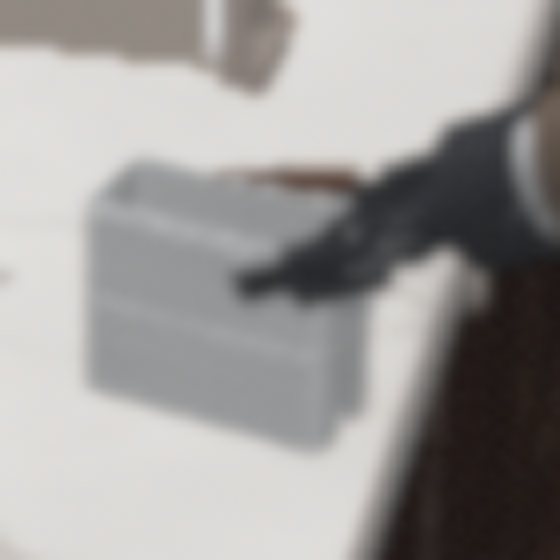

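View pics/c_top.png

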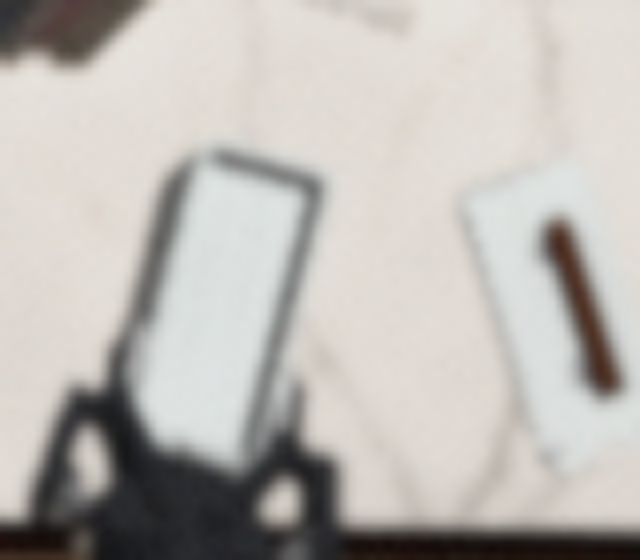

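```bash
python3 - <<'E'
from plan import *
from bench import get_image
d=get_image("side");B=(Rz(2.884),np.array([499.2,-288.5,0.]));c=(295,135,365,205);f=8
for z in(60,64,69):
    P=[]
    for (x,y) in((-70,-31),(70,-31)): P+= [[x,y,0],[x,y,66],[x,y,z+6],[x,y,z+56]]
    uv=(proj(d,np.array(P,float)@B[0].T+B[1])+.5-[c[0],c[1]])*f; print(z,uv.round(0).tolist())
E
```

```text
60 [[77.0, 400.0], [78.0, 290.0], [78.0, 290.0], [79.0, 203.0], [319.0, 471.0], [325.0, 358.0], [325.0, 358.0], [329.0, 269.0]]
64 [[77.0, 400.0], [78.0, 290.0], [78.0, 283.0], [79.0, 196.0], [319.0, 471.0], [325.0, 358.0], [325.0, 351.0], [330.0, 262.0]]
69 [[77.0, 400.0], [78.0, 290.0], [78.0, 274.0], [79.0, 187.0], [319.0, 471.0], [325.0, 358.0], [325.0, 342.0], [330.0, 253.0]]
```

```bash
python3 - <<'E'
from plan import *
s=log();R=Ro.from_quat(s["ee_rot"]).as_matrix()
B=(Rz(2.884),np.array([499.2,-286.5,0.]))
Rg,_=tool_for(B[0],B[1],X);print(np.degrees(Ro.from_matrix(R.T@Rg).as_rotvec()).round(2))
for d in([-2,.5,0],[-2,.5,-3],[-2.5,.6,-5],[-2.5,.6,-7]): print((R.T@d/1000).round(4))
E
```

```text
t 11.55 p [ 483.8 -282.1   90.5] j [-0.998  0.425 -0.654 -2.08  -0.743  1.077] F [-7.3  1.6 11.3] w 61.4
[ 0.05  0.39 -0.09]
[-0.0018 -0.     -0.001 ]
[-0.0003 -0.     -0.0036]
[ 0.0002 -0.     -0.0056]
[ 0.0012 -0.     -0.0074]
```

{"api": "arm_command", "payload": {"rows": [{"dx":-0.0018,"dy":0,"dz":-0.001,"wx":0,"wy":0.4,"wz":-0.1,"gripper":1},{"dx":-0.0018,"dy":0,"dz":-0.001,"wx":0,"wy":0.4,"wz":-0.1,"gripper":1},{"dx":-0.001,"dy":0,"dz":-0.0025,"wx":0,"wy":0.4,"wz":-0.1,"gripper":1},{"dx":-0.0003,"dy":0,"dz":-0.0036,"wx":0,"wy":0.4,"wz":-0.1,"gripper":1},{"dx":0,"dy":0,"dz":-0.0046,"wx":0,"wy":0.4,"wz":-0.1,"gripper":1},{"dx":0.0002,"dy":0,"dz":-0.0056,"wx":0,"wy":0.4,"wz":-0.1,"gripper":1},{"dx":0.0002,"dy":0,"dz":-0.0056,"wx":0,"wy":0.4,"wz":-0.1,"gripper":1},{"dx":0.0002,"dy":0,"dz":-0.0056,"wx":0,"wy":0.4,"wz":-0.1,"gripper":1}]}}

```text
clock: 12.35
position: [483.5, -282.1, 90.5]
ee_rot: [0.031, 0.25, -0.122, 0.96]
contact_force: [-8.8, 2.3, 20.5]
gripper_width: 61.8
```

```bash
python3 - <<'E'
from plan import *
from bench import get_image
s=log();p,R=np.array(s["position"]),Ro.from_quat(s["ee_rot"]).as_matrix();print("tin",p+R@X[1],(R@X[0]).round(4))
d=get_image("side");c=(295,135,365,205);f=8
cv2.imwrite(f"pics/e_side.png",cv2.resize(d["img"][c[1]:c[3],c[0]:c[2],::-1],None,fx=f,fy=f,interpolation=2))
E
```

```text
t 12.35 p [ 483.5 -282.1   90.5] j [-1.005  0.431 -0.66  -2.089 -0.757  1.094] F [-8.8  2.3 20.5] w 61.8
tin [ 500.49199171 -286.61686545   62.23233206] [[-9.673e-01 -2.533e-01 -1.300e-02]
 [ 2.532e-01 -9.674e-01  4.400e-03]
 [-1.370e-02  9.000e-04  9.999e-01]]
```

View pics/e_side.png

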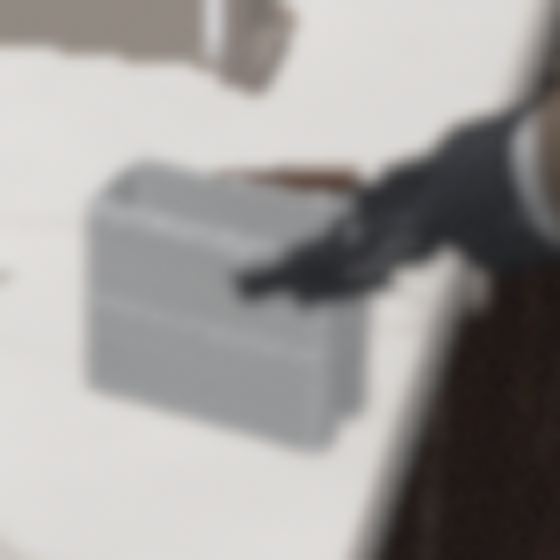

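It won't go lower at 20 N and the seam is thin, so it looks seated. I ease off and release.

{"api": "arm_command", "payload": {"rows": [{"dx":0,"dy":0,"dz":0.0005,"wx":0,"wy":0,"wz":0,"gripper":1},{"dx":0,"dy":0,"dz":0.001,"wx":0,"wy":0.5,"wz":0,"gripper":1},{"dx":0,"dy":0,"dz":0.001,"wx":0,"wy":0.5,"wz":0,"gripper":0},{"dx":0,"dy":0,"dz":0.001,"wx":0,"wy":0.5,"wz":0,"gripper":-1},{"dx":0,"dy":0,"dz":0.001,"wx":0,"wy":0.5,"wz":0,"gripper":-1},{"dx":0,"dy":0,"dz":0.001,"wx":0,"wy":0.5,"wz":0,"gripper":-1},{"dx":0,"dy":0,"dz":0.001,"wx":0,"wy":0.5,"wz":0,"gripper":-1},{"dx":0,"dy":0,"dz":0.001,"wx":0,"wy":0.5,"wz":0,"gripper":-1}]}}

```text
clock: 13.2
position: [484.1, -282.2, 91.5]
ee_rot: [0.032, 0.254, -0.122, 0.959]
contact_force: [-0.7, -0.5, -0.3]
gripper_width: 85.7
```

```bash
python3 - <<'E'
from plan import *
from bench import get_image
s=log()
for n,c,f in(("side",(295,135,365,205),8),("top",(340,180,420,250),8)):
    d=get_image(n);
    cv2.imwrite(f"pics/f_{n}.png",cv2.resize(d["img"][c[1]:c[3],c[0]:c[2],::-1],None,fx=f,fy=f,interpolation=2))
E
```

```text
t 13.2 p [ 484.1 -282.2   91.5] j [-0.995  0.421 -0.651 -2.077 -0.737  1.07 ] F [-0.7 -0.5 -0.3] w 85.7
```

View pics/f_side.png

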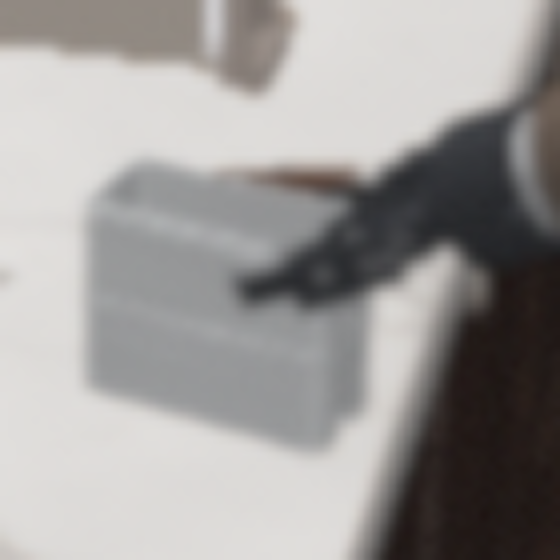

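View pics/f_top.png

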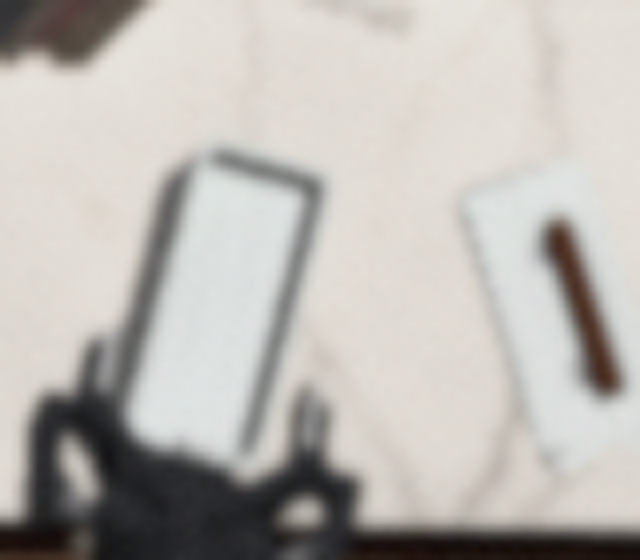

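```bash
cat >> h.py <<'E'
LID=(Rz(3.458),np.array([508.4,-462.,0.]))
def down(yaw,sg):  # fingers down, jaw along sg*lid y
    y=sg*np.array([-np.sin(yaw),np.cos(yaw),0]);x=np.array([0,0,-1.]);return np.c_[x,y,np.cross(x,y)]
E
python3 - <<'E'
from h import *
s=log();cur=np.array(s["joints"])
rng=np.random.default_rng(1);seeds=[cur]+[rng.uniform(LIM[:,0],LIM[:,1]) for _ in range(30)]
for sg in(1,-1):
  for nm,yaw,g in(("lid",3.458,[508.4,-462,41]),("lidup",3.458,[508.4,-462,200]),("place",2.884,[499.2,-286.5,151]),("placeup",2.884,[499.2,-286.5,220])):
    R=down(yaw,sg);p=np.array(g,float)+[0,0,-GD]
    for q in ik(R,p,seeds): print(sg,nm,q.round(2),[v.round(0).tolist() for v in fk(q)[2][1:]])
R=Ro.from_quat(s["ee_rot"]).as_matrix()
for b,u in((40,0),(80,10),(80,60),(80,110)):
    p=np.array(s["position"])-R[:,0]*b+[0,0,u];q=ik(R,p,[cur]);print(b,u,q[0].round(2) if q else None, (R.T@(p-s["position"])).round(0))
E
```

```text
t 13.3 p [ 484.1 -282.2   91.4] j [-0.995  0.421 -0.651 -2.077 -0.737  1.07 ] F [-0.1  0.   0.5] w 85.2
1 lid [-0.5   0.68 -0.05 -0.   -0.84  2.39] [[585.0, -322.0, 320.0], [508.0, -462.0, 320.0]]
1 lidup [-0.5   0.52  0.11  0.   -1.15  2.39] [[585.0, -322.0, 479.0], [508.0, -462.0, 479.0]]
1 place [-0.24  0.39 -0.25 -0.   -0.93  1.55] [[537.0, -131.0, 430.0], [499.0, -286.0, 430.0]]
1 placeup [-0.24  0.32 -0.16 -0.   -1.08  1.55] [[537.0, -131.0, 499.0], [499.0, -287.0, 499.0]]
-1 lid [-0.5   0.68 -0.05 -0.   -0.84 -0.75] [[585.0, -322.0, 320.0], [508.0, -462.0, 320.0]]
-1 lidup [-0.5   0.52  0.11  0.   -1.15 -0.75] [[585.0, -322.0, 479.0], [508.0, -462.0, 479.0]]
-1 place [-0.24  0.39 -0.25  0.   -0.93 -1.59] [[537.0, -131.0, 430.0], [499.0, -286.0, 430.0]]
-1 placeup [-0.24  0.32 -0.16 -0.   -1.08 -1.59] [[537.0, -131.0, 499.0], [499.0, -286.0, 499.0]]
40 0 [-1.03  0.33 -0.68 -1.98 -0.73  0.98] [-40.  -0.  -0.]
80 10 [-1.04  0.2  -0.69 -1.84 -0.69  0.8 ] [-85.  -0.   9.]
80 60 [-0.92  0.05 -0.62 -1.64 -0.57  0.45] [-110.   -0.   52.]
80 110 [-0.76 -0.07 -0.56 -1.38 -0.44  0.05] [-134.   -0.   96.]
```

```bash
python3 - <<'E'
from h import *
cur=np.array([-.995,.421,-.651,-2.077,-.737,1.07])
rng=np.random.default_rng(1);seeds=[cur]+[rng.uniform(LIM[:,0],LIM[:,1]) for _ in range(25)]
for ph in(15,30,45,55,65):
 for sg in(1,-1):
  for nm,yaw,g in(("lid",3.458,[508.4,-462,41]),("place",2.884,[499.2,-286.5,151])):
    R=toolR(np.radians(ph),sg,Rz(yaw));p=np.array(g,float)+GD*R[:,0]
    for q in ik(R,p,seeds): print(ph,sg,nm,q.round(2),[v.round(0).tolist() for v in fk(q)[2]])
E
```

```text
15 1 lid [-0.6   0.64 -0.04 -0.3  -0.75  2.69] [[280.0, -191.0, 613.0], [551.0, -376.0, 348.0], [440.0, -484.0, 310.0]]
15 1 place [-0.24  0.3  -0.43  0.01 -0.58  1.54] [[161.0, -39.0, 701.0], [466.0, -113.0, 419.0], [429.0, -268.0, 420.0]]
15 -1 lid [-0.6   0.64 -0.04 -0.3  -0.75 -0.45] [[280.0, -191.0, 613.0], [551.0, -376.0, 348.0], [440.0, -484.0, 310.0]]
15 -1 place [-0.24  0.3  -0.43  0.01 -0.58 -1.6 ] [[161.0, -39.0, 701.0], [466.0, -113.0, 419.0], [429.0, -268.0, 420.0]]
30 1 lid [-0.73  0.64  0.   -0.67 -0.77  3.07] [[251.0, -225.0, 614.0], [503.0, -452.0, 362.0], [376.0, -505.0, 283.0]]
30 1 place [-0.23  0.24 -0.64  0.07 -0.17  1.48] [[130.0, -31.0, 709.0], [393.0, -94.0, 386.0], [364.0, -251.0, 393.0]]
30 -1 lid [-0.73  0.64  0.   -0.67 -0.77 -0.07] [[251.0, -225.0, 614.0], [503.0, -452.0, 362.0], [376.0, -505.0, 283.0]]
30 -1 place [-0.23  0.24 -0.64  0.07 -0.17 -1.66] [[130.0, -31.0, 709.0], [393.0, -94.0, 386.0], [364.0, -251.0, 393.0]]
45 1 lid [-0.88  0.68  0.03 -1.02 -0.89 -2.85] [[225.0, -273.0, 601.0], [438.0, -533.0, 347.0], [321.0, -523.0, 238.0]]
45 -1 lid [-0.
[... 376 characters left out ...]
 -1.21 -1.    0.49] [[209.0, -310.0, 584.0], [391.0, -580.0, 316.0], [291.0, -533.0, 201.0]]
55 -1 place [-0.74  0.26 -0.45 -1.68 -0.39  0.41] [[107.0, -97.0, 707.0], [344.0, -311.0, 431.0], [278.0, -228.0, 311.0]]
65 1 lid [-1.06  0.79  0.04 -1.36 -1.14 -2.48] [[197.0, -347.0, 560.0], [349.0, -617.0, 274.0], [268.0, -541.0, 159.0]]
65 1 place [-0.95  0.35 -0.59 -2.07 -0.71 -2.18] [[113.0, -156.0, 692.0], [259.0, -358.0, 352.0], [255.0, -222.0, 269.0]]
65 -1 lid [-1.06  0.79  0.04 -1.36 -1.14  0.66] [[197.0, -347.0, 560.0], [349.0, -617.0, 274.0], [268.0, -541.0, 159.0]]
65 -1 place [-0.95  0.35 -0.59 -2.07 -0.71  0.96] [[113.0, -156.0, 692.0], [259.0, -358.0, 352.0], [255.0, -222.0, 269.0]]
```

```bash
python3 - <<'E'
from h import *
im=cv2.imread("pics/top0.png")[195:245,392:432].astype(float)
im=np.clip((im-170)*3.2,0,255).astype(np.uint8)
s=cv2.imread("pics/s1.png")[150:175,308:352].astype(float);s=np.clip((s-170)*3.2,0,255).astype(np.uint8)
a=cv2.resize(im,None,fx=11,fy=11,interpolation=2);b=cv2.resize(s,None,fx=8,fy=8,interpolation=2)
o=np.zeros((560,800,3),np.uint8);o[:550,:440]=a;o[:200,445:797]=b;cv2.imwrite("pics/lidz.png",o)
E
```

```text
(no output)
```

View pics/lidz.png

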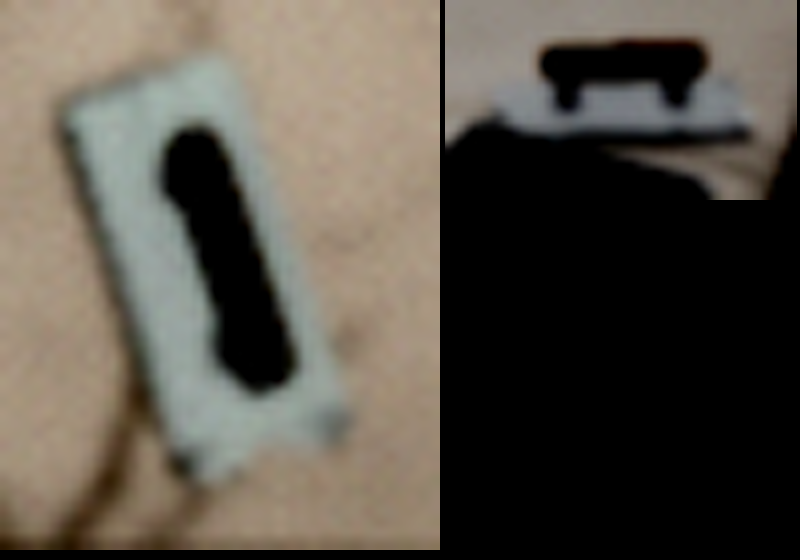

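```bash
python3 - <<'E'
from h import *
import pickle
D,M=pickle.load(open("s1.pkl","rb"))
d=D["top"]
for u,v,z in((208.75,262.5,14),(228,262,48)): print(ray(d,(392+u/11-.5,195+v/11-.5),z))
C=[ray(d,(392+u/11-.5,195+v/11-.5),14)[:2] for u,v in((65,105),(235,55),(185,470),(350,420))]
print(C, np.linalg.norm(C[2]-C[0]),np.linalg.norm(C[1]-C[0])); e=(C[2]-C[0]+C[3]-C[1]);print(np.arctan2(e[1],e[0])%6.283)
# bar blob
im=d["img"][195:245,392:432].astype(float);m=(im.sum(2)<330)
v,u=np.nonzero(m);print(len(u),ray(d,(392+u.mean(),195+v.mean()),47));c=cv2.fitLine(np.c_[u,v].astype(np.float32),2,0,.01,.01).ravel()
a=ray(d,(412,218),47);b=ray(d,(412+c[0]*10,218+c[1]*10),47);e=b-a;print(np.arctan2(e[1],e[0])%np.pi+np.pi)
# same for the side picture
d=D["side"];im=d["img"][140:175,305:355].astype(float);m=(im[:,:,0]-im[:,:,2]>12)&(im.sum(2)<400);v,u=np.nonzero(m);print(len(u),u.min()+305,u.max()+305,v.min()+140,v.max()+140,ray(d,(305+u.mean(),140+v.mean()),43))
s=log()
R=toolR(np.radians(60),-1,LID[0]);g=LID[1]+[0,0,41]
for back,up in((0,0),(70,0),(70,60)):
  p=g+R[:,0]*(GD-back)+[0,0,up];q=ik(R,p,[np.array([-1,.7,.03,-1.29,-1.,.55])]);print(back,up,p.round(0),q[0].round(3))
E
```

```text
[ 509.56830067 -461.68140896   14.        ]
[ 506.42583954 -459.15553742   48.        ]
[array([ 563.14393138, -412.74696033]), array([ 581.6502606 , -471.62328584]), array([ 438.13005765, -452.68219727]), array([ 456.31049647, -509.45357219])] 131.2375395042011 61.71633436249482
3.442581022683342
66 [ 507.14987038 -459.4887784    47.        ]
3.4474134663037934
81 310 338 140 158 [ 533.07775839 -528.23822894   43.        ]
t 13.3 p [ 484.1 -282.2   91.4] j [-0.995  0.421 -0.651 -2.077 -0.737  1.07 ] F [-0.1  0.   0.5] w 85.2
0 0 [ 524. -457.   32.] [-1.018  0.752  0.036 -1.288 -1.069  0.579]
70 0 [ 466. -476.   67.] [-1.102  0.691  0.018 -1.225 -1.143  0.556]
70 60 [ 466. -476.  127.] [-1.092  0.6    0.033 -1.185 -1.174  0.444]
```

{"api": "arm_command", "payload": {"rows": [{"dx":-0.005,"dy":0,"dz":0,"wx":0,"wy":0,"wz":0,"gripper":-1},{"dx":-0.015,"dy":0,"dz":0,"wx":0,"wy":0,"wz":0,"gripper":-1},{"dx":-0.03,"dy":0,"dz":0,"wx":0,"wy":0,"wz":0,"gripper":-1},{"dx":-0.045,"dy":0,"dz":0,"wx":0,"wy":0,"wz":0,"gripper":-1},{"dx":-0.06,"dy":0,"dz":-0.003,"wx":0,"wy":0,"wz":0,"gripper":-1},{"dx":-0.075,"dy":0,"dz":-0.006,"wx":0,"wy":0,"wz":0,"gripper":-1},{"dx":-0.085,"dy":0,"dz":-0.009,"wx":0,"wy":0,"wz":0,"gripper":-1},{"dx":-0.085,"dy":0,"dz":-0.009,"wx":0,"wy":0,"wz":0,"gripper":-1}]}}

```text
clock: 14.1
position: [407.2, -262.3, 126.3]
ee_rot: [0.031, 0.254, -0.122, 0.959]
contact_force: [-0.2, 0.2, 0.1]
gripper_width: 85.3
```

```bash
sed -i 's/^LID=.*/LID=(Rz(3.45),np.array([509.,-461.5,0.]))/' h.py; python3 - <<'E'
from plan import *
from bench import get_image
s=log();cur=np.array(s["joints"])
R=toolR(np.radians(60),-1,LID[0]);g=LID[1]+[0,0,41]
q=ik(R,g+R[:,0]*(GD-60)+[0,0,30],[np.array([-1,.7,.03,-1.29,-1.,.55])])[0]
qs=path(cur,q,-.0,0.0,8);print(q.round(3));rows(qs[1:],Ro.from_quat(s["ee_rot"]).as_matrix(),s["position"])
print([fk(x)[0].round(0).tolist() for x in qs])
d=get_image("side");c=(295,135,365,205);f=8
cv2.imwrite("pics/h_side.png",cv2.resize(d["img"][c[1]:c[3],c[0]:c[2],::-1],None,fx=f,fy=f,interpolation=2))
E
```

```text
t 14.1 p [ 407.2 -262.3  126.3] j [-1.092  0.246 -0.731 -1.878 -0.745  0.913] F [-0.2  0.2  0.1] w 85.3
[-1.084  0.65   0.019 -1.219 -1.138  0.505]
0.019 -0.022 0.014  -2.2 -1.7 3.5   step 33 mm 4.4 deg
0.036 -0.045 0.025  -4.3 -2.9 7.0   step 30 mm 4.3 deg
0.053 -0.067 0.033  -6.4 -3.7 10.6   step 29 mm 4.2 deg
0.069 -0.089 0.038  -8.4 -3.9 14.3   step 28 mm 4.2 deg
0.083 -0.112 0.039  -10.4 -3.6 17.8   step 27 mm 4.1 deg
0.096 -0.136 0.038  -12.3 -2.8 21.4   step 27 mm 4.1 deg
0.109 -0.161 0.034  -14.2 -1.5 24.7   step 28 mm 4.1 deg
0.120 -0.186 0.028  -15.9 0.3 27.9   step 29 mm 4.1 deg
[[407.0, -262.0, 126.0], [424.0, -290.0, 129.0], [439.0, -316.0, 130.0], [451.0, -342.0, 129.0], [461.0, -368.0, 125.0], [468.0, -394.0, 119.0], [473.0, -420.0, 112.0], [475.0, -446.0, 102.0], [475.0, -472.0, 92.0]]
```

View pics/h_side.png

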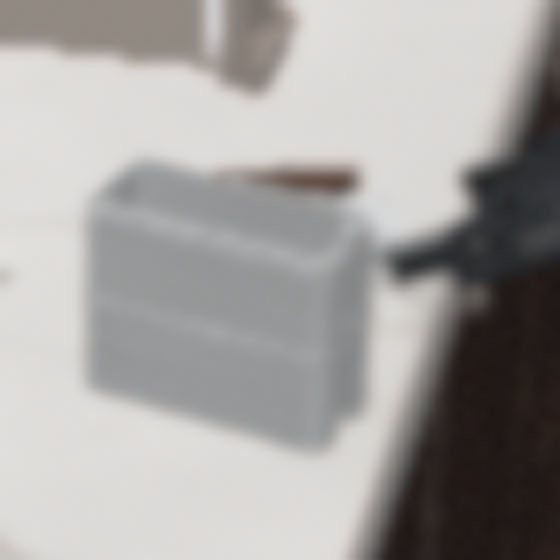

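```bash
python3 - <<'E'
from plan import *
from bench import get_image
d=get_image("side");g=cv2.cvtColor(d["img"],cv2.COLOR_RGB2GRAY).astype(int);cv2.imwrite("pics/side_now.png",d["img"][:,:,::-1])
o=cv2.cvtColor(cv2.imread("pics/s1.png"),cv2.COLOR_BGR2GRAY).astype(int)
B=(Rz(2.884),np.array([500.,-287.,0.]))
for x in(-60,-40,-20,0,20,40):
    L=[[x,-31,0],[x,-31,6],[x,-31,66],[x,-31,116]]
    uv=proj(d,np.array(L,float)@B[0].T+B[1]);u=int(round(uv[:,0].mean()))
    print("x",x,"u",u,"exp v: ground %.1f shoulder %.1f rim %.1f tierrim %.1f"%tuple(uv[:,1]))
    print("  now",155,g[155:198,u].tolist());print("  s1 ",155,o[155:198,u].tolist())
E
```

```text
x -60 u 306 exp v: ground 185.3 shoulder 184.1 rim 171.5 tierrim 160.6
  now 155 [221, 221, 219, 212, 198, 189, 184, 175, 169, 169, 170, 171, 171, 170, 170, 169, 170, 171, 169, 168, 168, 168, 167, 166, 165, 167, 168, 171, 186, 209, 218, 220, 220, 220, 219, 220, 220, 221, 220, 220, 219, 218, 219]
  s1  155 [216, 216, 216, 216, 216, 216, 215, 213, 211, 213, 215, 215, 214, 209, 195, 182, 176, 170, 163, 161, 161, 161, 160, 159, 160, 159, 162, 165, 177, 200, 212, 215, 214, 214, 213, 214, 215, 215, 214, 214, 213, 213, 212]
x -40 u 310 exp v: ground 186.6 shoulder 185.3 rim 172.7 tierrim 161.7
  now 155 [206, 180, 155, 142, 142, 154, 166, 166, 156, 151, 152, 152, 152, 153, 151, 153, 153, 156, 157, 154, 152, 152, 152, 151, 150, 150, 150, 152, 157, 175, 201, 217, 220, 220, 220, 221, 220, 220, 220, 219, 219, 219, 219]
  s1  155 [214, 215, 215, 216, 217, 216, 216, 214, 213, 211, 203, 186, 162, 141, 131, 135, 148, 158, 156, 149, 146, 146, 146, 145, 144, 144, 145, 146, 150, 167, 193, 210, 214, 214, 214, 214, 215, 214, 214, 213, 214, 214, 213]
x -20 u 315 exp v: ground 187.8 shoulder 186.6 rim 173
[... 1329 characters left out ...]
 159, 174, 196, 201, 188, 171, 158, 151, 146, 145, 144, 147, 155, 167, 166, 156, 148, 145, 145, 145, 145, 145, 145, 146, 147, 152, 172, 198, 211, 213, 213, 212, 212, 211, 211, 212]
x 40 u 328 exp v: ground 191.6 shoulder 190.4 rim 177.5 tierrim 166.5
  now 155 [196, 147, 121, 138, 148, 148, 147, 147, 149, 153, 164, 167, 161, 154, 151, 150, 150, 150, 151, 151, 151, 153, 157, 158, 155, 151, 151, 151, 151, 150, 150, 150, 152, 155, 169, 194, 213, 217, 218, 218, 218, 218, 217]
  s1  155 [187, 137, 88, 92, 140, 185, 204, 208, 209, 208, 201, 183, 168, 175, 172, 157, 148, 145, 144, 145, 150, 160, 163, 157, 150, 145, 144, 145, 144, 144, 144, 144, 145, 148, 161, 187, 205, 211, 212, 212, 212, 212, 211]
```

Rim-line measurement: the tier rim peaks at v=163.4 for x=0, against 164.1 expected when seated. The base rim showed the same −0.7 px offset on its own, so the tier is fully down and level. Now to the lid.

{"api": "arm_command", "payload": {"rows": [{"dx":0.01,"dy":-0.011,"dz":0.007,"wx":-1.1,"wy":-0.9,"wz":1.7,"gripper":-1},{"dx":0.028,"dy":-0.034,"dz":0.02,"wx":-3.2,"wy":-2.3,"wz":5.2,"gripper":-1},{"dx":0.053,"dy":-0.067,"dz":0.033,"wx":-6.4,"wy":-3.7,"wz":10.6,"gripper":-1},{"dx":0.069,"dy":-0.089,"dz":0.038,"wx":-8.4,"wy":-3.9,"wz":14.3,"gripper":-1},{"dx":0.083,"dy":-0.112,"dz":0.039,"wx":-10.4,"wy":-3.6,"wz":17.8,"gripper":-1},{"dx":0.096,"dy":-0.136,"dz":0.038,"wx":-12.3,"wy":-2.8,"wz":21.4,"gripper":-1},{"dx":0.109,"dy":-0.161,"dz":0.034,"wx":-14.2,"wy":-1.5,"wz":24.7,"gripper":-1},{"dx":0.12,"dy":-0.186,"dz":0.028,"wx":-15.9,"wy":0.3,"wz":27.9,"gripper":-1}]}}

```text
clock: 15.0
position: [476.8, -473.7, 89.8]
ee_rot: [-0.039, 0.256, 0.15, 0.954]
contact_force: [0.7, 0.4, -0.7]
gripper_width: 85.6
```

```bash
python3 - <<'E'
from plan import *
from bench import get_image
s=log()
R=toolR(np.radians(60),-1,LID[0]);g=LID[1]+[0,0,41]
for b,u in((60,0),(0,0)): rel(s,R,g+R[:,0]*(GD-b)+[0,0,u])
for n,c,f in(("side",(300,130,380,200),8),("top",(350,190,440,260),8)):
    d=get_image(n);cv2.imwrite(f"pics/i_{n}.png",cv2.resize(d["img"][c[1]:c[3],c[0]:c[2],::-1],None,fx=f,fy=f,interpolation=2))
E
```

```text
t 15.0 p [ 476.8 -473.7   89.8] j [-1.082  0.655  0.025 -1.218 -1.139  0.502] F [ 0.7  0.4 -0.7] w 85.6
  d [ 0.0129  0.0018 -0.025 ] w [-0.03 -0.03 -0.15] |d| 0.028 |w| 0.2
  d [ 0.0729  0.0017 -0.025 ] w [-0.03 -0.03 -0.15] |d| 0.077 |w| 0.2
```

View pics/i_side.png

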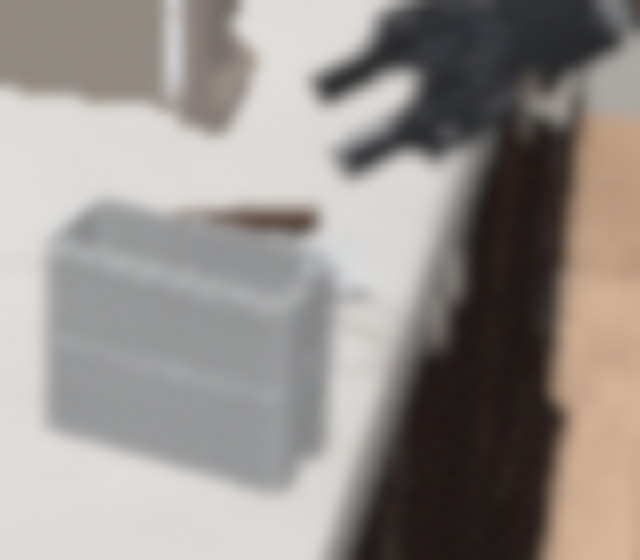

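View pics/i_top.png

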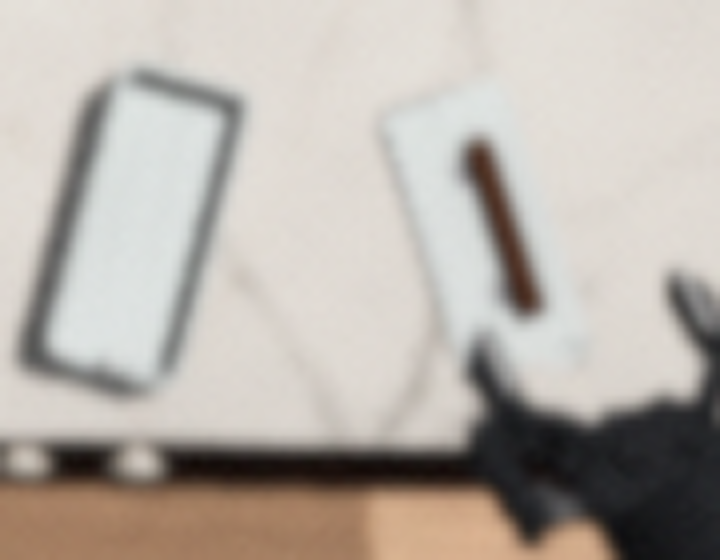

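{"api": "arm_command", "payload": {"rows": [{"dx":0.004,"dy":0.001,"dz":-0.008,"wx":0,"wy":0,"wz":-0.1,"gripper":-1},{"dx":0.01,"dy":0.0017,"dz":-0.018,"wx":0,"wy":0,"wz":-0.1,"gripper":-1},{"dx":0.02,"dy":0.0017,"dz":-0.025,"wx":0,"wy":0,"wz":-0.1,"gripper":-1},{"dx":0.032,"dy":0.0017,"dz":-0.025,"wx":0,"wy":0,"wz":-0.1,"gripper":-1},{"dx":0.045,"dy":0.0017,"dz":-0.025,"wx":0,"wy":0,"wz":-0.1,"gripper":-1},{"dx":0.058,"dy":0.0017,"dz":-0.025,"wx":0,"wy":0,"wz":-0.1,"gripper":-1},{"dx":0.067,"dy":0.0017,"dz":-0.025,"wx":0,"wy":0,"wz":-0.1,"gripper":-1},{"dx":0.073,"dy":0.0017,"dz":-0.025,"wx":0,"wy":0,"wz":-0.1,"gripper":-1}]}}

```text
clock: 15.9
position: [526.4, -458.3, 30.3]
ee_rot: [-0.041, 0.256, 0.148, 0.954]
contact_force: [0.3, -0.1, 0.2]
gripper_width: 85.5
```

```bash
python3 - <<'E'
from plan import *
from bench import get_image
s=log()
R=toolR(np.radians(60),-1,LID[0]);g=LID[1]+[0,0,41]
rel(s,R,g+R[:,0]*(GD))
for n,c,f in(("side",(300,130,380,200),8),("top",(350,190,440,260),8)):
    d=get_image(n);cv2.imwrite(f"pics/j_{n}.png",cv2.resize(d["img"][c[1]:c[3],c[0]:c[2],::-1],None,fx=f,fy=f,interpolation=2))
E
```

```text
t 15.9 p [ 526.4 -458.3   30.3] j [-1.016  0.754  0.037 -1.294 -1.06   0.58 ] F [ 0.3 -0.1  0.2] w 85.5
  d [-0.0019  0.0022  0.0005] w [ 0.08 -0.05  0.07] |d| 0.003 |w| 0.1
```

View pics/j_side.png

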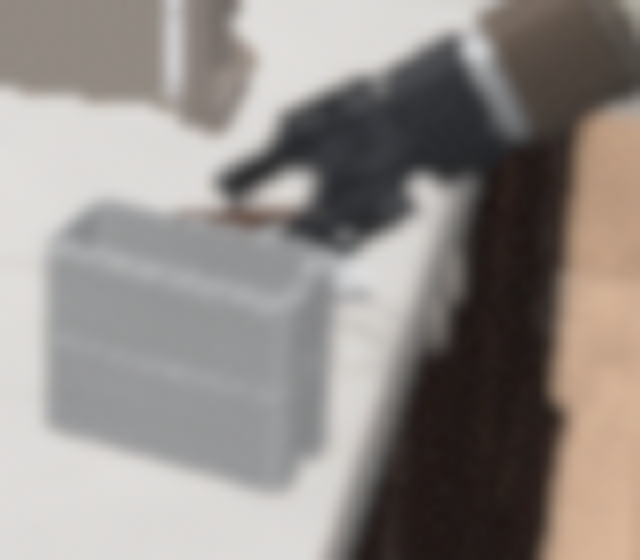

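View pics/j_top.png

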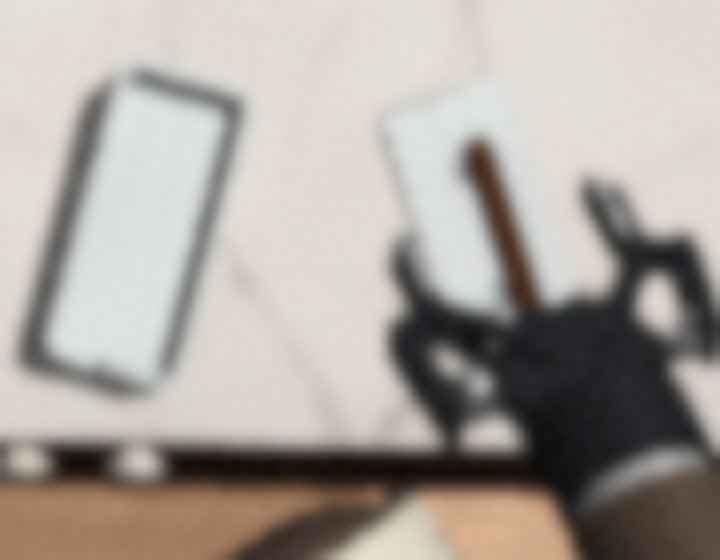

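{"api": "arm_command", "payload": {"rows": [{"dx":-0.001,"dy":0.001,"dz":0,"wx":0,"wy":0,"wz":0,"gripper":0},{"dx":-0.001,"dy":0.001,"dz":0,"wx":0,"wy":0,"wz":0,"gripper":0.5},{"dx":-0.001,"dy":0.001,"dz":0,"wx":0,"wy":0,"wz":0,"gripper":0.5},{"dx":-0.001,"dy":0.001,"dz":0,"wx":0,"wy":0,"wz":0,"gripper":1},{"dx":-0.001,"dy":0.001,"dz":0,"wx":0,"wy":0,"wz":0,"gripper":1},{"dx":-0.001,"dy":0.001,"dz":0,"wx":0,"wy":0,"wz":0,"gripper":1},{"dx":-0.001,"dy":0.001,"dz":0,"wx":0,"wy":0,"wz":0,"gripper":1},{"dx":-0.001,"dy":0.001,"dz":0,"wx":0,"wy":0,"wz":0,"gripper":1}]}}

```text
clock: 16.8
position: [524.8, -458.0, 30.9]
ee_rot: [-0.041, 0.256, 0.148, 0.954]
contact_force: [-0.8, -1.1, 1.3]
gripper_width: 13.3
```

```bash
python3 - <<'E'
from plan import *
from bench import get_image
s=log()
d=get_image("top");c=(350,190,440,260);f=8;cv2.imwrite(f"pics/k_top.png",cv2.resize(d["img"][c[1]:c[3],c[0]:c[2],::-1],None,fx=f,fy=f,interpolation=2))
E
```

```text
t 16.8 p [ 524.8 -458.    30.9] j [-1.018  0.752  0.034 -1.294 -1.061  0.581] F [-0.8 -1.1  1.3] w 13.3
```

View pics/k_top.png

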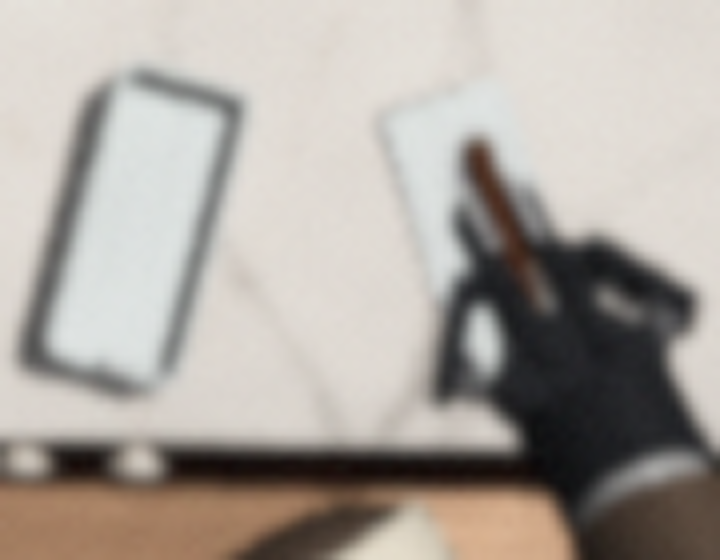

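```bash
python3 - <<'E'
from plan import *
s=log();R=Ro.from_quat(s["ee_rot"]).as_matrix();p=np.array(s["position"])
y=-R[:,1].copy();y[2]=0;y/=np.linalg.norm(y);z=np.array([0,0,1.]);x=np.cross(y,z);Rl=np.c_[x,y,z]
g=p-R[:,0]*GD;o=LID[1].copy();o=o+y*((g-o)@y);o[2]=0
print("yaw",np.arctan2(x[1],x[0])%6.283,"o",o,"g in lid",Rl.T@(g-o))
XL=(R.T@Rl,R.T@(o-p));pickle.dump(XL,open("XL.pkl","wb"))
cur=np.array(s["joints"])
up=[(0,0,8),(0,0,25),(0,0,50),(0,0,78),(0,0,105),(0,0,130),(0,0,150),(0,0,160)]
for u in up: print((R.T@u).round(1))
q1=ik(R,p+[0,0,160],[cur])[0];print(q1.round(3))
B=(Rz(2.884),np.array([500.,-286.6,0.]))
Rt,pt=tool_for(B[0],B[1]+[0,0,110+50],XL);qf=ik(Rt,pt,[np.array([-.85,.2,-.5,-1.85,-.55,.7])])[0];print(qf.round(3))
for n in(16,):
    qs=path(q1,qf,0,0,n)
    for q in qs[::2]:
        pp,RR,pts=fk(q);print((pp+RR@XL[1]).round(0),(RR@XL[0])[2].round(2),pts[2].round(0))
E
```

```text
t 16.85 p [ 524.8 -457.9   30.9] j [-1.018  0.752  0.034 -1.294 -1.061  0.581] F [-1.3 -1.6  1.3] w 13.2
yaw 3.449167970595059 o [ 509.41583819 -462.80824276    0.        ] g in lid [ 7.25148305e-02 -1.22931100e-14  4.02659967e+01]
[-4.  -0.   6.9]
[-12.5  -0.   21.6]
[-25.   -0.1  43.3]
[-39.1  -0.2  67.5]
[-52.6  -0.2  90.9]
[-65.1  -0.3 112.5]
[-75.1  -0.3 129.8]
[-80.1  -0.3 138.5]
[-0.987  0.519  0.084 -1.168 -1.131  0.271]
[-0.749  0.179 -0.45  -1.677 -0.423  0.38 ]
[ 509. -463.  160.] [-0. -0.  1.] [ 279. -536.  340.]
[ 524. -440.  166.] [-0.02  0.01  1.  ] [ 285. -497.  341.]
[ 535. -418.  171.] [-0.04  0.02  1.  ] [ 289. -458.  341.]
[ 540. -396.  174.] [-0.05  0.02  1.  ] [ 291. -418.  341.]
[ 541. -374.  175.] [-0.06  0.02  1.  ] [ 290. -379.  341.]
[ 538. -353.  175.] [-0.05  0.02  1.  ] [ 287. -340.  341.]
[ 530. -331.  172.] [-0.04  0.01  1.  ] [ 282. -301.  341.]
[ 517. -309.  167.] [-0.03  0.    1.  ] [ 275. -262.  341.]
[ 500. -287.  160.] [-0.  0.  1.] [ 266. -225.  340.]
```

{"api": "arm_command", "payload": {"rows": [{"dx":-0.004,"dy":0,"dz":0.007,"wx":0,"wy":0,"wz":0,"gripper":1},{"dx":-0.0125,"dy":0,"dz":0.0216,"wx":0,"wy":0,"wz":0,"gripper":1},{"dx":-0.025,"dy":0,"dz":0.0433,"wx":0,"wy":0,"wz":0,"gripper":1},{"dx":-0.039,"dy":0,"dz":0.0675,"wx":0,"wy":0,"wz":0,"gripper":1},{"dx":-0.0526,"dy":0,"dz":0.091,"wx":0,"wy":0,"wz":0,"gripper":1},{"dx":-0.065,"dy":0,"dz":0.1125,"wx":0,"wy":0,"wz":0,"gripper":1},{"dx":-0.075,"dy":0,"dz":0.13,"wx":0,"wy":0,"wz":0,"gripper":1},{"dx":-0.08,"dy":0,"dz":0.1385,"wx":0,"wy":0,"wz":0,"gripper":1}]}}

```text
clock: 17.65
position: [525.0, -457.4, 193.1]
ee_rot: [-0.042, 0.256, 0.148, 0.954]
contact_force: [-0.0, 0.3, -1.9]
gripper_width: 12.9
```

```bash
python3 - <<'E'
from plan import *
s=log();cur=np.array(s["joints"]);qf=np.array([-0.749,0.179,-0.45,-1.677,-0.423,0.38])
qs=path(cur,qf,0,0,16);np.save("ql.npy",qs);rows(qs[1:9],Ro.from_quat(s["ee_rot"]).as_matrix(),s["position"])
E
```

```text
t 17.65 p [ 525.  -457.4  193.1] j [-0.986  0.516  0.084 -1.168 -1.131  0.27 ] F [-0.   0.3 -1.9] w 12.9
0.008 0.008 0.008  0.6 -0.7 -1.8   step 14 mm 2.0 deg
0.014 0.016 0.015  1.2 -1.3 -3.6   step 13 mm 2.0 deg
0.020 0.025 0.022  2.0 -1.8 -5.4   step 12 mm 2.0 deg
0.026 0.033 0.028  2.8 -2.2 -7.2   step 12 mm 2.0 deg
0.030 0.042 0.032  3.6 -2.6 -9.0   step 11 mm 2.0 deg
0.034 0.052 0.036  4.6 -2.8 -10.8   step 11 mm 2.0 deg
0.037 0.061 0.039  5.6 -3.0 -12.6   step 10 mm 2.0 deg
0.040 0.071 0.041  6.6 -3.0 -14.4   step 10 mm 2.1 deg
```

{"api": "arm_command", "payload": {"rows": [{"dx":0.005,"dy":0.004,"dz":0.004,"wx":0.3,"wy":-0.4,"wz":-0.9,"gripper":1},{"dx":0.014,"dy":0.016,"dz":0.015,"wx":1.2,"wy":-1.3,"wz":-3.6,"gripper":1},{"dx":0.02,"dy":0.025,"dz":0.022,"wx":2,"wy":-1.8,"wz":-5.4,"gripper":1},{"dx":0.026,"dy":0.033,"dz":0.028,"wx":2.8,"wy":-2.2,"wz":-7.2,"gripper":1},{"dx":0.03,"dy":0.042,"dz":0.032,"wx":3.6,"wy":-2.6,"wz":-9,"gripper":1},{"dx":0.034,"dy":0.052,"dz":0.036,"wx":4.6,"wy":-2.8,"wz":-10.8,"gripper":1},{"dx":0.037,"dy":0.061,"dz":0.039,"wx":5.6,"wy":-3,"wz":-12.6,"gripper":1},{"dx":0.04,"dy":0.071,"dz":0.041,"wx":6.6,"wy":-3,"wz":-14.4,"gripper":1}]}}

```text
clock: 18.45
position: [555.4, -371.3, 206.1]
ee_rot: [-0.013, 0.233, 0.013, 0.972]
contact_force: [0.0, -0.3, -2.5]
gripper_width: 13.2
```

```bash
python3 - <<'E'
from plan import *
s=log();qs=np.load("ql.npy");rows(qs[9:17],Ro.from_quat(s["ee_rot"]).as_matrix(),s["position"])
E
```

```text
t 18.45 p [ 555.4 -371.3  206.1] j [-0.865  0.348 -0.187 -1.423 -0.773  0.324] F [ 0.  -0.3 -2.5] w 13.2
-0.001 0.009 0.002  0.8 -0.1 -1.7   step 9 mm 1.9 deg
-0.003 0.019 0.000  1.9 0.1 -3.5   step 11 mm 2.1 deg
-0.005 0.030 -0.002  3.0 0.3 -5.3   step 11 mm 2.1 deg
-0.008 0.040 -0.006  4.1 0.7 -7.1   step 11 mm 2.1 deg
-0.012 0.050 -0.010  5.3 1.2 -8.8   step 12 mm 2.1 deg
-0.016 0.061 -0.015  6.4 1.8 -10.6   step 13 mm 2.2 deg
-0.021 0.072 -0.022  7.6 2.5 -12.3   step 13 mm 2.2 deg
-0.027 0.082 -0.029  8.8 3.3 -14.0   step 14 mm 2.2 deg
```

{"api": "arm_command", "payload": {"rows": [{"dx":-0.001,"dy":0.009,"dz":0.002,"wx":0.8,"wy":-0.1,"wz":-1.7,"gripper":1},{"dx":-0.003,"dy":0.019,"dz":0,"wx":1.9,"wy":0.1,"wz":-3.5,"gripper":1},{"dx":-0.005,"dy":0.03,"dz":-0.002,"wx":3,"wy":0.3,"wz":-5.3,"gripper":1},{"dx":-0.008,"dy":0.04,"dz":-0.006,"wx":4.1,"wy":0.7,"wz":-7.1,"gripper":1},{"dx":-0.012,"dy":0.05,"dz":-0.01,"wx":5.3,"wy":1.2,"wz":-8.8,"gripper":1},{"dx":-0.016,"dy":0.061,"dz":-0.015,"wx":6.4,"wy":1.8,"wz":-10.6,"gripper":1},{"dx":-0.021,"dy":0.072,"dz":-0.022,"wx":7.6,"wy":2.5,"wz":-12.3,"gripper":1},{"dx":-0.027,"dy":0.082,"dz":-0.029,"wx":8.8,"wy":3.3,"wz":-14,"gripper":1}]}}

```text
clock: 19.25
position: [514.3, -289.0, 188.4]
ee_rot: [0.034, 0.26, -0.125, 0.957]
contact_force: [-0.2, -0.6, -2.4]
gripper_width: 13.3
```

```bash
python3 - <<'E'
from plan import *
s=log();XL=pickle.load(open("XL.pkl","rb"));B=(Rz(2.884),np.array([500.,-286.6,0.]))
for h in(160,135,120,116,110): 
    R,p=tool_for(B[0],B[1]+[0,0,h],XL);print(h);rel(s,R,p)
E
```

```text
t 19.25 p [ 514.3 -289.   188.4] j [-0.747  0.179 -0.454 -1.678 -0.42   0.379] F [-0.2 -0.6 -2.4] w 13.3
160
  d [ 0.0002 -0.0014  0.003 ] w [-0.18 -0.29  0.01] |d| 0.003 |w| 0.3
135
  d [ 0.0128 -0.0014 -0.0185] w [-0.18 -0.29  0.01] |d| 0.023 |w| 0.3
120
  d [ 0.0204 -0.0014 -0.0315] w [-0.18 -0.29  0.01] |d| 0.038 |w| 0.3
116
  d [ 0.0224 -0.0014 -0.0349] w [-0.18 -0.29  0.01] |d| 0.042 |w| 0.3
110
  d [ 0.0255 -0.0014 -0.0401] w [-0.18 -0.29  0.01] |d| 0.048 |w| 0.3
```

{"api": "arm_command", "payload": {"rows": [{"dx":0.002,"dy":-0.0007,"dz":-0.001,"wx":-0.2,"wy":-0.3,"wz":0,"gripper":1},{"dx":0.005,"dy":-0.0014,"dz":-0.005,"wx":-0.2,"wy":-0.3,"wz":0,"gripper":1},{"dx":0.009,"dy":-0.0014,"dz":-0.012,"wx":-0.2,"wy":-0.3,"wz":0,"gripper":1},{"dx":0.0125,"dy":-0.0014,"dz":-0.018,"wx":-0.2,"wy":-0.3,"wz":0,"gripper":1},{"dx":0.015,"dy":-0.0014,"dz":-0.022,"wx":-0.2,"wy":-0.3,"wz":0,"gripper":1},{"dx":0.0163,"dy":-0.0014,"dz":-0.0245,"wx":-0.2,"wy":-0.3,"wz":0,"gripper":1},{"dx":0.0163,"dy":-0.0014,"dz":-0.0245,"wx":-0.2,"wy":-0.3,"wz":0,"gripper":1},{"dx":0.0163,"dy":-0.0014,"dz":-0.0245,"wx":-0.2,"wy":-0.3,"wz":0,"gripper":1}]}}

```text
clock: 20.05
position: [515.4, -290.4, 158.5]
ee_rot: [0.033, 0.258, -0.124, 0.958]
contact_force: [-0.3, 0.1, -2.0]
gripper_width: 13.7
```

```bash
python3 - <<'E'
from plan import *
from bench import get_image
s=log();XL=pickle.load(open("XL.pkl","rb"));B=(Rz(2.884),np.array([500.,-286.6,0.]))
p,R=np.array(s["position"]),Ro.from_quat(s["ee_rot"]).as_matrix();T=(R@XL[0],p+R@XL[1]);print("lid",T[1],T[0].round(3))
for h in(120,116,110): 
    Rr,pp=tool_for(B[0],B[1]+[0,0,h],XL);print(h);rel(s,Rr,pp)
L=[(solid(14,False)+bar(),T),(solid(56),(B[0],B[1]+[0,0,60])),(solid(66),B)]
for n,c,f in(("side",(295,120,375,200),7),("top",(340,180,420,250),8)):
    d=get_image(n);overlay(d,L,f"pics/m_{n}.png",c,f)
    cv2.imwrite(f"pics/mr_{n}.png",cv2.resize(d["img"][c[1]:c[3],c[0]:c[2],::-1],None,fx=f,fy=f,interpolation=2))
E
```

```text
t 20.05 p [ 515.4 -290.4  158.5] j [-0.824  0.253 -0.495 -1.843 -0.502  0.618] F [-0.3  0.1 -2. ] w 13.7
lid [ 499.7639335  -286.30074573  127.66265352] [[-0.967 -0.255  0.001]
 [ 0.255 -0.967 -0.   ]
 [ 0.001 -0.     1.   ]]
120
  d [ 0.0041 -0.0002 -0.0065] w [-0.01 -0.05  0.  ] |d| 0.008 |w| 0.1
116
  d [ 0.0061 -0.0002 -0.0099] w [-0.01 -0.05  0.  ] |d| 0.012 |w| 0.1
110
  d [ 0.0091 -0.0002 -0.0151] w [-0.01 -0.05  0.  ] |d| 0.018 |w| 0.1
```

View pics/m_side.png

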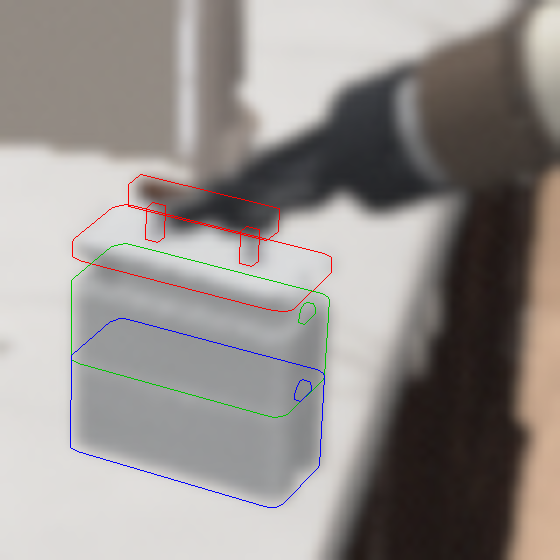

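View pics/m_top.png

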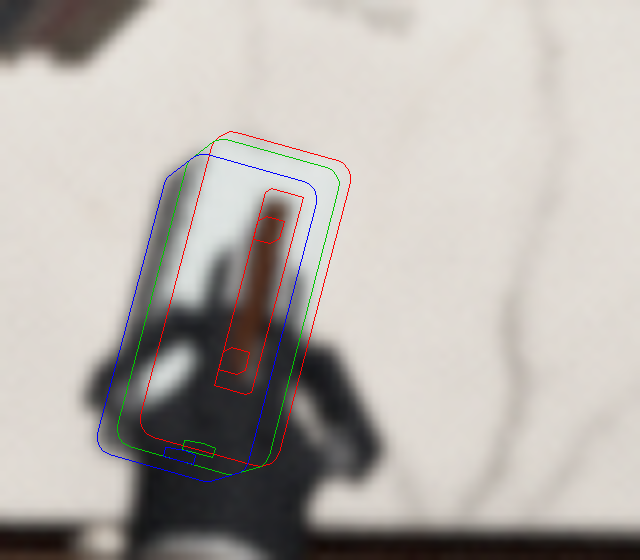

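View pics/mr_side.png

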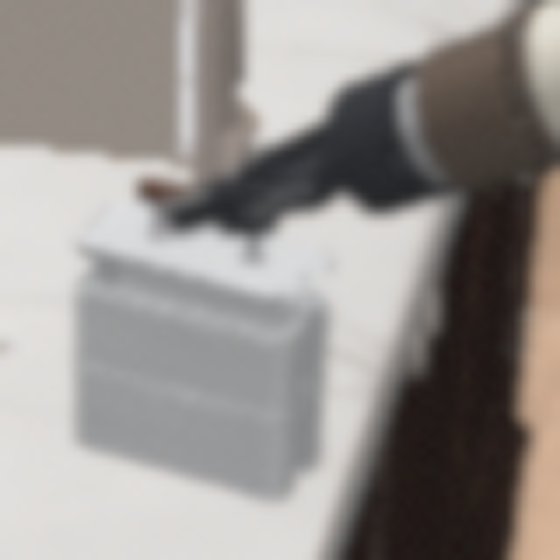

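```bash
python3 - <<'E'
from h import *
from bench import get_image
d=get_image("top");im=d["img"][190:240,350:400,::-1].astype(float)
a=cv2.resize(np.clip((im-150)*2.4,0,255).astype(np.uint8),None,fx=11,fy=11,interpolation=2)
cv2.imwrite("pics/mz.png",a)
E
```

```text
(no output)
```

View pics/mz.png

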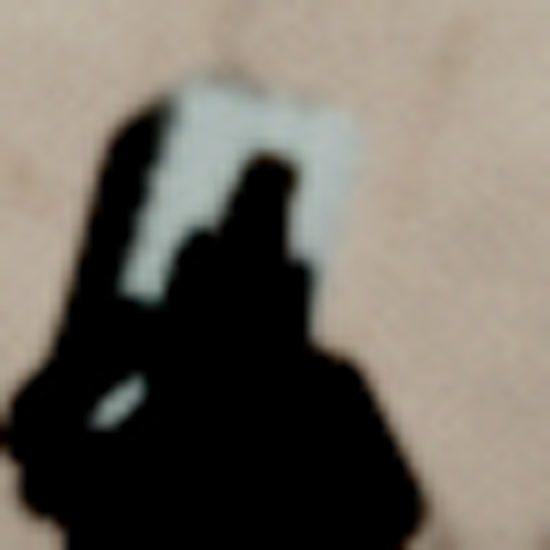

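```bash
python3 - <<'E'
from h import *
from bench import get_image
d=get_image("top");B=(Rz(2.884),np.array([500.,-286.6,0.]));f=lambda P:proj(d,np.array(P,float)@B[0].T+B[1]).round(2).tolist()
g=cv2.cvtColor(d["img"],cv2.COLOR_RGB2GRAY).astype(int)
for y in(20,10,0,-10):
    print(y,"lid back edge",f([[-70,y,141.7]]),"tier rim out/in",f([[-70,y,116]]),f([[-66,y,116]]))
    u=int(round(f([[-70,y,141.7]])[0][0]));print(u,190,g[190:208,u].tolist())
b=cv2.cvtColor(cv2.imread("pics/top0.png"),cv2.COLOR_BGR2GRAY).astype(int)
L=(Rz(3.45),np.array([509.,-461.5,0.]))
for y in(20,10,0,-10):
    e=proj(d,(np.array([[-70,y,14.]])@L[0].T+L[1])).ravel();u=int(round(e[0]));v=int(e[1]);print("ref",e.round(2),v-5,b[v-5:v+8,u].tolist())
E
```

```text
20 lid back edge [[380.92, 199.28]] tier rim out/in [[379.44, 200.22]] [[379.17, 201.29]]
381 190 [220, 221, 220, 220, 221, 221, 221, 220, 221, 223, 225, 225, 225, 225, 224, 224, 223, 223]
10 lid back edge [[378.19, 198.51]] tier rim out/in [[376.75, 199.47]] [[376.47, 200.53]]
378 190 [220, 221, 219, 220, 220, 221, 220, 220, 218, 218, 223, 226, 227, 227, 224, 225, 224, 223]
0 lid back edge [[375.46, 197.75]] tier rim out/in [[374.06, 198.72]] [[373.78, 199.78]]
375 190 [220, 220, 220, 221, 221, 220, 221, 218, 217, 221, 226, 228, 226, 213, 180, 131, 103, 109]
-10 lid back edge [[372.73, 196.98]] tier rim out/in [[371.37, 197.96]] [[371.09, 199.02]]
373 190 [217, 219, 219, 218, 220, 219, 215, 210, 211, 219, 222, 225, 222, 204, 167, 117, 84, 70]
ref [409.62 199.41] 194 [215, 216, 212, 211, 212, 215, 220, 224, 225, 225, 223, 216, 194]
ref [407.12 200.15] 195 [215, 217, 218, 219, 217, 214, 215, 220, 223, 223, 220, 215, 199]
ref [404.62 200.9 ] 195 [222, 222, 219, 219, 217, 213, 212, 217, 222, 222, 222, 220, 220]
ref [402.12 201.64] 196 [223, 223, 222, 222, 219, 213, 208, 213, 221, 223, 222, 225, 223]
```

Lid edges match the prediction to about 0.3 px, so I'm lowering it.

{"api": "arm_command", "payload": {"rows": [{"dx":0.0025,"dy":-0.0002,"dz":-0.004,"wx":0,"wy":0,"wz":0,"gripper":1},{"dx":0.0045,"dy":-0.0002,"dz":-0.0072,"wx":0,"wy":0,"wz":0,"gripper":1},{"dx":0.006,"dy":-0.0002,"dz":-0.0098,"wx":0,"wy":0,"wz":0,"gripper":1},{"dx":0.007,"dy":-0.0002,"dz":-0.0115,"wx":0,"wy":0,"wz":0,"gripper":1},{"dx":0.008,"dy":-0.0002,"dz":-0.0132,"wx":0,"wy":0,"wz":0,"gripper":1},{"dx":0.0088,"dy":-0.0002,"dz":-0.0145,"wx":0,"wy":0,"wz":0,"gripper":1},{"dx":0.0093,"dy":-0.0002,"dz":-0.0155,"wx":0,"wy":0,"wz":0,"gripper":1},{"dx":0.0093,"dy":-0.0002,"dz":-0.0155,"wx":0,"wy":0,"wz":0,"gripper":1}]}}

```text
clock: 21.05
position: [515.9, -291.1, 141.1]
ee_rot: [0.032, 0.257, -0.124, 0.958]
contact_force: [-0.1, -0.4, -3.1]
gripper_width: 12.8
```

```bash
python3 - <<'E'
from plan import *
from bench import get_image
s=log();XL=pickle.load(open("XL.pkl","rb"));B=(Rz(2.884),np.array([500.,-286.6,0.]))
p,R=np.array(s["position"]),Ro.from_quat(s["ee_rot"]).as_matrix();T=(R@XL[0],p+R@XL[1]);print("lid",T[1],T[0].round(3))
for n,c,f in(("side",(295,125,365,195),8),):
    d=get_image(n)
    cv2.imwrite(f"pics/n_{n}.png",cv2.resize(d["img"][c[1]:c[3],c[0]:c[2],::-1],None,fx=f,fy=f,interpolation=2))
E
```

```text
t 21.05 p [ 515.9 -291.1  141.1] j [-0.859  0.298 -0.52  -1.923 -0.548  0.739] F [-0.1 -0.4 -3.1] w 12.8
lid [ 500.32125261 -286.99922934  110.23928796] [[-0.967 -0.255 -0.   ]
 [ 0.255 -0.967  0.001]
 [-0.     0.001  1.   ]]
```

View pics/n_side.png

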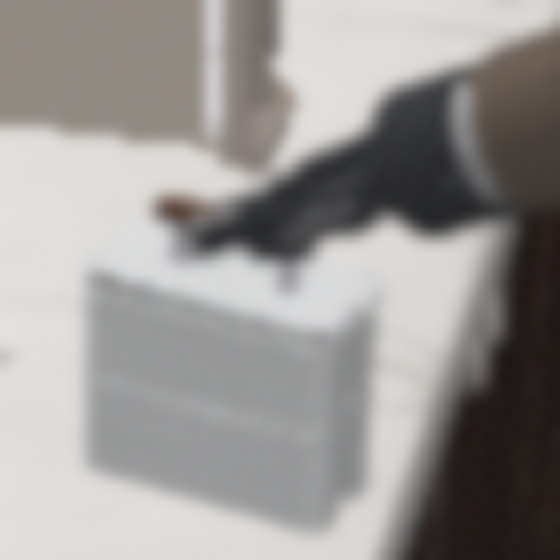

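{"api": "arm_command", "payload": {"rows": [{"dx":0.0003,"dy":0,"dz":-0.0005,"wx":0,"wy":0,"wz":0,"gripper":1},{"dx":0.0005,"dy":0,"dz":-0.0009,"wx":0,"wy":0,"wz":0,"gripper":1},{"dx":0.0008,"dy":0,"dz":-0.0014,"wx":0,"wy":0,"wz":0,"gripper":1},{"dx":0.001,"dy":0,"dz":-0.0018,"wx":0,"wy":0,"wz":0,"gripper":1},{"dx":0.0012,"dy":0,"dz":-0.0021,"wx":0,"wy":0,"wz":0,"gripper":1},{"dx":0.0012,"dy":0,"dz":-0.0021,"wx":0,"wy":0,"wz":0,"gripper":1},{"dx":0.0012,"dy":0,"dz":-0.0021,"wx":0,"wy":0,"wz":0,"gripper":1},{"dx":0.0012,"dy":0,"dz":-0.0021,"wx":0,"wy":0,"wz":0,"gripper":1}]}}

```text
clock: 21.9
position: [516.7, -291.3, 140.8]
ee_rot: [0.032, 0.255, -0.124, 0.958]
contact_force: [-4.0, 0.8, 7.4]
gripper_width: 13.3
```

```bash
python3 - <<'E'
from plan import *
s=log();XL=pickle.load(open("XL.pkl","rb"))
p,R=np.array(s["position"]),Ro.from_quat(s["ee_rot"]).as_matrix();T=(R@XL[0],p+R@XL[1]);print("lid",T[1],T[0].round(3))
E
```

```text
t 21.9 p [ 516.7 -291.3  140.8] j [-0.864  0.302 -0.523 -1.934 -0.557  0.755] F [-4.   0.8  7.4] w 13.3
lid [ 501.28534545 -287.24404182  109.82553708] [[-0.967 -0.254 -0.005]
 [ 0.254 -0.967  0.002]
 [-0.005  0.001  1.   ]]
```

Contact at z = 109.8 mm, which is exactly the seated height. I release, then back out along the fingers.

{"api": "arm_command", "payload": {"rows": [{"dx":-0.0003,"dy":0,"dz":0.0005,"wx":0,"wy":0,"wz":0,"gripper":1},{"dx":-0.0003,"dy":0,"dz":0.0005,"wx":0,"wy":0.3,"wz":0,"gripper":0.5},{"dx":-0.0003,"dy":0,"dz":0.0005,"wx":0,"wy":0.3,"wz":0,"gripper":0},{"dx":-0.0003,"dy":0,"dz":0.0005,"wx":0,"wy":0.3,"wz":0,"gripper":-0.5},{"dx":-0.0003,"dy":0,"dz":0.0005,"wx":0,"wy":0.3,"wz":0,"gripper":-0.5},{"dx":-0.0003,"dy":0,"dz":0.0005,"wx":0,"wy":0.3,"wz":0,"gripper":-0.5},{"dx":-0.0003,"dy":0,"dz":0.0005,"wx":0,"wy":0.3,"wz":0,"gripper":-0.5},{"dx":-0.0003,"dy":0,"dz":0.0005,"wx":0,"wy":0.3,"wz":0,"gripper":-0.5}]}}

```text
clock: 22.7
position: [516.7, -291.3, 141.3]
ee_rot: [0.032, 0.258, -0.124, 0.958]
contact_force: [0.5, 0.1, 0.2]
gripper_width: 63.7
```

```bash
python3 - <<'E'
from plan import *
s=log();R=Ro.from_quat(s["ee_rot"]).as_matrix();cur=np.array(s["joints"])
for b,u in((60,0),(100,10),(110,30)):
    p=np.array(s["position"])-R[:,0]*b+[0,0,u];q=ik(R,p,[cur]);print(b,u,q[0].round(2) if q else None,(R.T@(p-s["position"])).round(0))
E
```

```text
t 22.7 p [ 516.7 -291.3  141.3] j [-0.857  0.298 -0.518 -1.92  -0.545  0.734] F [0.5 0.1 0.2] w 63.7
60 0 [-0.87  0.16 -0.56 -1.76 -0.53  0.56] [-60.   0.  -0.]
100 10 [-0.85  0.04 -0.58 -1.59 -0.5   0.34] [-105.   -0.    9.]
110 30 [-0.78 -0.03 -0.56 -1.45 -0.45  0.14] [-125.   -0.   26.]
```

{"api": "arm_command", "payload": {"rows": [{"dx":-0.005,"dy":0,"dz":0,"wx":0,"wy":0,"wz":0,"gripper":-0.5},{"dx":-0.017,"dy":0,"dz":0,"wx":0,"wy":0,"wz":0,"gripper":-0.5},{"dx":-0.032,"dy":0,"dz":0,"wx":0,"wy":0,"wz":0,"gripper":-0.5},{"dx":-0.05,"dy":0,"dz":0,"wx":0,"wy":0,"wz":0,"gripper":-0.5},{"dx":-0.068,"dy":0,"dz":0.003,"wx":0,"wy":0,"wz":0,"gripper":-0.5},{"dx":-0.086,"dy":0,"dz":0.006,"wx":0,"wy":0,"wz":0,"gripper":-0.5},{"dx":-0.105,"dy":0,"dz":0.009,"wx":0,"wy":0,"wz":0,"gripper":-0.5},{"dx":-0.115,"dy":0,"dz":0.015,"wx":0,"wy":0,"wz":0,"gripper":-0.5}]}}

```text
clock: 23.5
position: [426.4, -267.4, 212.7]
ee_rot: [0.032, 0.257, -0.124, 0.958]
contact_force: [0.1, -0.5, -0.1]
gripper_width: 64.0
```

```bash
python3 - <<'E'
from plan import *
from bench import get_image
s=log();B=(Rz(2.884),np.array([500.,-286.8,0.]))
L=[(solid(14,False)+bar(),(B[0],B[1]+[0,0,110])),(solid(56),(B[0],B[1]+[0,0,60])),(solid(66),B)]
for n,c,f in(("side",(295,125,365,195),8),("top",(340,180,420,250),8)):
    d=get_image(n);cv2.imwrite(f"pics/z_{n}_full.png",d["img"][:,:,::-1])
    overlay(d,L,f"pics/zo_{n}.png",c,f);cv2.imwrite(f"pics/z_{n}.png",cv2.resize(d["img"][c[1]:c[3],c[0]:c[2],::-1],None,fx=f,fy=f,interpolation=2))
    if n=="side":
        g=cv2.cvtColor(d["img"],cv2.COLOR_RGB2GRAY).astype(int)
        for x in(-60,-40,-20,0,20,40,60):
            uv=proj(d,np.array([[x,-31,0],[x,-31,66],[x,-31,116],[x,-31,124]],float)@B[0].T+B[1]);u=int(round(uv[2:,0].mean()));print(x,u,uv[:,1].round(1),150,g[150:180,u].tolist())
E
```

```text
t 23.5 p [ 426.4 -267.4  212.7] j [-0.821  0.003 -0.574 -1.526 -0.48   0.258] F [ 0.1 -0.5 -0.1] w 64.0
-60 306 [185.3 171.5 160.6 158.8] 150 [222, 222, 222, 223, 222, 220, 218, 215, 202, 179, 173, 178, 175, 170, 171, 173, 172, 172, 172, 172, 171, 172, 173, 171, 169, 170, 170, 169, 168, 167]
-40 311 [186.6 172.7 161.8 160. ] 150 [221, 221, 221, 221, 221, 220, 220, 219, 218, 209, 178, 157, 157, 156, 153, 153, 154, 154, 154, 154, 154, 154, 157, 159, 157, 154, 154, 154, 153, 152]
-20 315 [187.8 173.9 162.9 161.1] 150 [121, 109, 142, 185, 206, 210, 207, 208, 214, 216, 210, 183, 162, 161, 158, 153, 153, 152, 153, 154, 153, 153, 153, 156, 160, 158, 156, 154, 154, 154]
0 319 [189.1 175.1 164.1 162.3] 150 [133, 89, 82, 126, 173, 195, 198, 199, 209, 216, 218, 212, 186, 163, 158, 157, 152, 151, 152, 152, 153, 153, 152, 153, 158, 162, 160, 155, 155, 154]
20 324 [190.4 176.3 165.3 163.5] 150 [194, 144, 94, 81, 122, 176, 207, 216, 217, 218, 218, 218, 214, 196, 171, 159, 159, 155, 152, 151, 151, 153, 152, 152, 152, 155, 160, 162, 157, 154]
40 329 [191.6 177.6 166.5 164.7] 150 [219, 204, 157, 103, 77, 103, 148, 177, 188, 189, 192, 203, 214, 216, 207, 183, 164, 160, 156, 152, 151, 151, 152, 152, 152, 153, 154, 157, 161, 157]
60 333 [192.9 178.8 167.7 165.9] 150 [220, 218, 204, 167, 129, 122, 153, 192, 210, 212, 213, 215, 218, 218, 217, 205, 179, 163, 164, 159, 154, 153, 153, 153, 154, 155, 154, 156, 159, 162]
```

View pics/z_side.png

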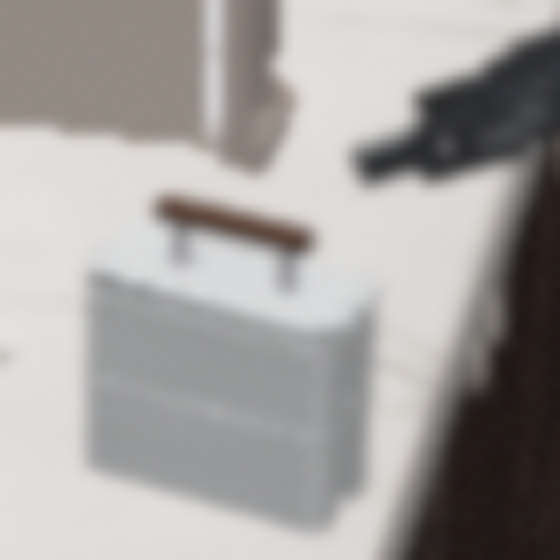

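View pics/z_top.png

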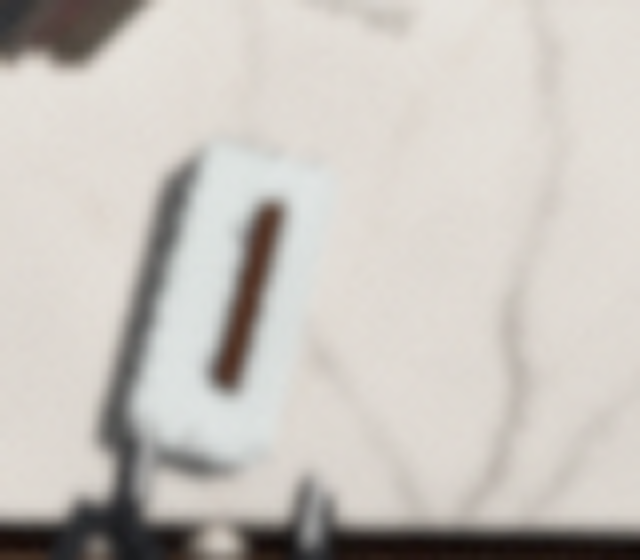

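View pics/z_top_full.png

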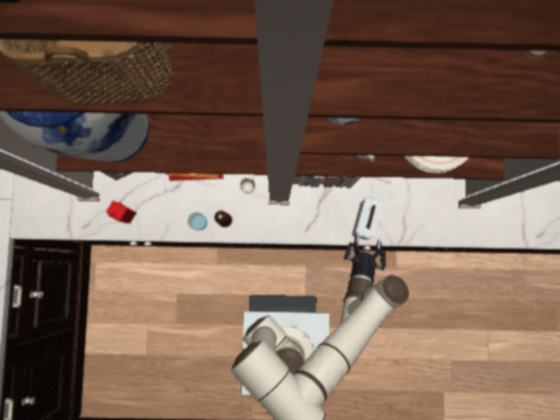

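Lid edge measured at v=158.6/161.1/162.0/165.0/165.7, against 158.8/161.1/162.3/164.7/165.9 expected when seated. It is level and home, the slot is over the key at the front end, and the bystanders are unmoved. I'm handing in.

```bash
python3 - <<'E'
from bench import arm
print(arm.job_done(), arm.read_state()["clock"])
E
```

```text
the job is handed in; nothing more can be done
the job is handed in; nothing more can be done
```

The storage tin is back together and handed in at about 24 s of the 72 s allowed. The judge reports no verdict.

- **Tier:** I pinched it across its 62 mm and laid it on the base tin, mouth up, notch over the base key. It would not go lower under about 20 N. In the side picture its rim line sits where a fully seated tier's should, with the same −0.7 px offset the bare base rim showed.
- **Lid:** I picked it up by the bar handle and set it on the tier, slot over the tier key. It made contact at 109.8 mm, against 110 mm nominal. After release its plate edge was within 0.3 px of the seated, level prediction along its whole length.
- **Bystanders and base:** The mill, tumbler and cup looked unmoved in the last top picture. The base outline matched its starting place, and the gripper was backed clear with no force on it.
- **What disagreed:** The side camera put things about 5–7 mm further to the right than the top camera did. I leaned on the top camera, the contact heights and the rim-line comparisons instead. One close-gripper call was refused for missing fields and did no harm.

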